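Scoop a batch of small peppers into the hot steamer and set its timer

ROBOT

A 6-joint arm with a two-finger parallel gripper is mounted at the origin on a cart in front of the work surface, level with it; the furniture and walls round the work are solid. World frame = base frame: x ahead of the robot, y to its left, z up, the work surface at z = 0. Lengths are in m, angles in rad, forces in N, time in s.
With the tool pointing down it reaches from about 0.35 to 0.85 m from the base axis. Payload 8.1 kg.
Tool frame: the origin (TCP) lies midway between the tips of the shut fingers; the grasp point (between the pads) lies 19 mm behind it; z points along the fingers, y is the direction in which the jaws open and shut (so a half turn about z gives the same grasp; the last joint's range is limited). The gripper opens to 93 mm and grips with 3 to 60 N. Pads are 15 mm wide; open, the fingers measure 128 mm over their backs; the gripper's body (75 mm by 188 mm) begins 65 mm behind the grasp point.
Start: joints at [1.236, 0.13, 1.488, -0, 1.523, -0.085], TCP at [0.148, 0.581, 0.219] pointing down, gripper open.
Joint ranges: [-2.96, 2.96], [-0.89, 2.26], [0.02, 2.5], [-1.34, 4.48], [0, 2.73], [-2.66, 2.66]. Speed limits (rad/s): [2.39, 2.39, 2.79, 3.14, 3.14, 3.14].

INTERFACE

Orientations are given as [roll, pitch, yaw] about the fixed x, y, z axes, in that order (R = Rz(yaw) Ry(pitch) Rx(roll)).
In Python, from cell import ctrl, viewer, models gives the robot as it stands. The module is installed in compiled form; this text tells all that it offers.
- The arm moves only by the tool move_arm, never from a script. Its argument "targets" is a list of rows, each an object with "fingers": the opening, from 0 (shut) to 1 (fully open); "linear": the shift along the tool's x, y, z in m, a list of three; "yaw": the turn about the tool's z in rad. A call has 1 to 20 rows; each row is the pose to reach, as a shift and turn from the pose commanded when the call began, along the tool's axes at that moment; what a row does not reach only later rows make up. A row lasts 1/8 s, in which the tool goes at most 62.5 mm and 10.7 degrees, less where a joint would pass 70% of its speed; a pose out of reach is approached as far as the arm can. A call with a gripper value outside its range is refused whole. The fingers move at their own pace and stop on an object; "grip_force" is the grip in N (left out, the last holds). Time passes only in rows, so rows that repeat a pose let the fingers close. It gives the time, the measured TCP pose, the force and the opening at its end, in the units of the state.
- ctrl.get_obs(): the state, without advancing time (a new reading comes with each control period).
- viewer.grab_frame(name): name is "side" or "top"; returns a dict with "frame" (420x560x3 uint8, blue, green, red), "depth" (420x560 float32, m along the optical axis (not along the pixel's ray), 0 where there is no reading), "fx", "fy", "cx", "cy" (pixels), "k1" (the pictures are not rectified: a ray, as slopes to the right and down, at radius r is drawn at 1 + k1 r^2 times it, then the intrinsics apply), "xyz" and "attitude" of the camera in the world. Camera axes: x right, y down, z forward; pixel columns grow to the right and rows downward; lengths in m; the calibration is good to about 2 mm. A picture is of the moment at which its call begins.
- ctrl.hand_in(): hands the job in, once; it reports no verdict.
Trained networks look in a picture, given as the dict that the camera call returned (one of the last four; its "shot" number tells which), for a name from the list of things; names that differ only in an ending like _2 or _b are one class to them, and where a whole thing is asked for, a point or a joint stands for the part that bears it (a point fixed in the world has none). Each returns a list of dicts, best first, with "conf" (0 to 1); they miss things now and then, are a little off and sometimes report something else, mostly with a low value. They report only what shows in the picture. A call takes as long as a camera call. They do not tell look-alikes from the thing itself.
- models.spot_in(name, picture): "position" ([column, row] in pixels, amid what is visible of it).
The state is a dict: "time_s": time; "joint_positions": joint angles; "joint_vel": joint speeds; "tau": joint torques, N m; "position": TCP position; "orientation": TCP orientation; "ft_force": force on the tool from outside, world axes, zero at the start; "wrist_torque": the same for the moment, N m; "gripper_width": opening from 0.0 (shut) to 1.0 (fully open).
Only numpy, scipy, OpenCV 4.12 (cv2) and the standard library are available. Lean on these libraries where they do the work, as an engineer would, in place of code of your own. Each camera call takes 0.05 s, during which the arm holds its last target.

TASK

The steamer is up to heat, so with its lid still on gather all the small green peppers from the board into the scoop, standing on the worktop; only then take the lid off, set it aside, and tip the whole batch out of the scoop's open edge into the basket, never reaching down into the basket with the gripper. Set the scoop down flat on the worktop, put the lid back on so that it sits properly, and then set the timer to 10 minutes: its knob has slack, so wind it up past 15 first and come back down to 10, finishing on the way down. Leave the big red pepper and the shaker where they are, and let go of everything at the end.

Things in the scene. Friction and masses are not known exactly. Their poses are not given: they have to be found in the camera images.
- pepper0_mid (a point): centre (half-way up, 18 mm above its underside) of a small green sweet pepper, body 44 x 42 mm across and 37 mm tall with a short stalk on top (48 mm in all), 30 g; at first it stands upright on the board, point z up. Rigid. Three to five of the five are there; None when absent
- pepper1_mid (a point): centre (half-way up, 18 mm above its underside) of a small green sweet pepper, body 44 x 42 mm across and 37 mm tall with a short stalk on top (48 mm in all), 30 g; at first it stands upright on the board, point z up. Rigid. Three to five of the five are there; None when absent
- pepper2_mid (a point): centre (half-way up, 18 mm above its underside) of a small green sweet pepper, body 44 x 42 mm across and 37 mm tall with a short stalk on top (48 mm in all), 30 g; at first it stands upright on the board, point z up. Rigid. Three to five of the five are there; None when absent
- pepper3_mid (a point): centre (half-way up, 18 mm above its underside) of a small green sweet pepper, body 44 x 42 mm across and 37 mm tall with a short stalk on top (48 mm in all), 30 g; at first it stands upright on the board, point z up. Rigid. Three to five of the five are there; None when absent
- pepper4_mid (a point): centre (half-way up, 18 mm above its underside) of a small green sweet pepper, body 44 x 42 mm across and 37 mm tall with a short stalk on top (48 mm in all), 30 g; at first it stands upright on the board, point z up. Rigid. Three to five of the five are there; None when absent
- board: wooden cutting board, 193 x 382 x 17 mm, fixed; origin: centre of its underside (z = 0), x across its 193 mm, y along its 382 mm; its top is at z = 0.017. Once it is empty it has room for the lid
- scoop: loose three-lipped aluminium scoop (0.2 kg) standing on the worktop. Its x axis points level towards the open edge, z up. Pan floor 3 mm thick, from x = -0.045 (back lip) to x = +0.130 (open edge), y = -0.076 to +0.076; lips 3 mm thick and 34 mm high at the back and on both sides, none at x = +0.130. Origin: on the underside, on the middle line. The handle runs along -x from the back lip
- scoop_grip (a point): middle of the scoop's dark wooden handle, where to hold it: at (-0.100, 0, 0.042) in the scoop's frame. The handle is 18 mm wide (scoop y), 24 mm tall (z), 105 mm long (scoop x, from -0.170 to -0.065). Axes as the scoop's
- scoop_mouth (a point): middle of the open edge, on top of the pan floor: at (0.130, 0, 0.003) in the scoop's frame. Peppers stay put while the floor is level and have all slid or rolled out when it is tipped 55 degrees or so
- steamer: fixed counter-top steamer, white base with a clear round basket and a control nose; origin: on the worktop under the basket's axis; its -x axis points along the nose, z up. Base 113 mm in radius, 50 mm high; nose 116 mm wide, reaching from x = -0.093 to x = -0.228, top at z = 0.052
- basket (a point): centre of the basket's mouth, at the rim's height z = 0.145. The mouth is 200 mm wide inside (outside 213 mm); the basket's floor is at z = 0.056, where it is 188 mm wide inside
- lid: loose round glass lid (0.22 kg) with steel edge and black knob; it starts on the basket, origin: centre of its underside, z up. Below, a plug 164 mm wide (182 mm at its top) and 10 mm deep that drops into the basket's mouth; the flange above it, 216 mm wide and 5 mm thick, rests on the rim. Properly on, its origin lies at z = 0.135 (10 mm below the rim), level, about on the basket's axis (up to 10 mm of play). Standing on a surface it rests on its plug
- lid_knob (a point): where to hold the lid: 47 mm above its origin, on its axis. The knob is a cylinder about 28 mm wide, from 36 to 62 mm above the origin; below it the glass dome falls away from 30 mm height at 30 mm radius to 15 mm at the edge
- timer_dial (a joint): what the timer is set to: angle (rad) of the grey pointer disc with the red line, 0 at off (line towards the nose's end), growing clockwise seen from above; 30 minutes over 4.712 rad, so 0.1571 rad a minute: the red dot at 10 minutes is 1.571 (line along the steamer's +y), 15 minutes is 2.356, 20 minutes is 3.142. White ticks each minute, long ones each 5. It stays where it is left (it does not run down while you work)
- timer_knob (a joint): slack of the black knob against the pointer disc (rad), same sense: it turns freely from -0.14 to +0.14, then takes the disc with it. So after turning clockwise it reads about +0.14, after turning back anticlockwise about -0.14
- timer_grip (a point): on the timer's vertical axis, on the black bar grip of the knob at the height to hold it, z = 0.089; 0.170 m from the basket's axis. Its x axis lies along the bar and turns with it (its -x side is where the white mark is), z up. The bar is 43 mm long, 14 mm wide (point y) and stands from z = 0.065 (the top of its round foot, 45 mm wide) to z = 0.099. It is turned clockwise (seen from above) to wind up; friction 0.09 N m
- red_pepper: one big loose red pepper, 65 mm wide, 70 mm tall, near the back, not part of the batch; origin: centre of its underside
- shaker: loose glass shaker with grey cap, 44 mm wide, 90 mm tall, near the back; origin: centre of its underside
Mind the look-alikes: they are no part of the job. Leave any purple look-alike of the lid alone.

How it is judged:
On the way, in this order (a step that is already met when the one before it is completed fails the run):
1. all the peppers lie in the scoop's pan, the scoop flat on the worktop and the lid still on the steamer (x of pepper0_mid in the frame of scoop between -0.045 and 0.13 m and y of pepper0_mid in the frame of scoop between -0.076 and 0.076 m and z of pepper0_mid in the frame of scoop between 0 and 0.045 m and x of pepper1_mid in the frame of scoop between -0.045 and 0.13 m and y of pepper1_mid in the frame of scoop between -0.076 and 0.076 m and z of pepper1_mid in the frame of scoop between 0 and 0.045 m and x of pepper2_mid in the frame of scoop between -0.045 and 0.13 m and y of pepper2_mid in the frame of scoop between -0.076 and 0.076 m and z of pepper2_mid in the frame of scoop between 0 and 0.045 m and x of pepper3_mid in the frame of scoop between -0.045 and 0.13 m and y of pepper3_mid in the frame of scoop between -0.076 and 0.076 m and z of pepper3_mid in the frame of scoop between 0 and 0.045 m and x of pepper4_mid in the frame of scoop between -0.045 and 0.13 m and y of pepper4_mid in the frame of scoop between -0.076 and 0.076 m and z of pepper4_mid in the frame of scoop between 0 and 0.045 m and horizontal distance between lid and basket below 0.015 m and height (world z) of lid between 0.13 and 0.1385 m and angle between lid's own z axis and vertical below 0.04 rad and angle between scoop's own z axis and vertical below 0.08 rad and height (world z) of scoop below 0.01 m), for 0.2 s.
2. the lid is off the steamer and set aside, its middle more than 15 cm from the basket's axis (horizontal distance between lid and basket above 0.15 m), for 0.2 s.
3. all the peppers are in the basket while the scoop is still tipped (over 25 degrees), its open edge over the basket (horizontal distance between each of pepper0_mid, pepper1_mid, pepper2_mid, pepper3_mid, pepper4_mid and basket below 0.1 m and height (world z) of pepper0_mid between 0.05 and 0.14 m and height (world z) of pepper1_mid between 0.05 and 0.14 m and height (world z) of pepper2_mid between 0.05 and 0.14 m and height (world z) of pepper3_mid between 0.05 and 0.14 m and height (world z) of pepper4_mid between 0.05 and 0.14 m and angle between scoop's own z axis and vertical above 0.44 rad and horizontal distance between scoop_mouth and basket below 0.13 m and height (world z) of scoop_mouth above 0.1 m), for 0.05 s.
4. the scoop stands flat on the worktop and the lid is back on, seated all round, the peppers under it (horizontal distance between lid and basket below 0.015 m and height (world z) of lid between 0.13 and 0.1385 m and angle between lid's own z axis and vertical below 0.04 rad and horizontal distance between each of pepper0_mid, pepper1_mid, pepper2_mid, pepper3_mid, pepper4_mid and basket below 0.1 m and height (world z) of pepper0_mid between 0.05 and 0.14 m and height (world z) of pepper1_mid between 0.05 and 0.14 m and height (world z) of pepper2_mid between 0.05 and 0.14 m and height (world z) of pepper3_mid between 0.05 and 0.14 m and height (world z) of pepper4_mid between 0.05 and 0.14 m and angle between scoop's own z axis and vertical below 0.08 rad and height (world z) of scoop below 0.03 m), for 0.2 s.
5. the timer is wound up past 15 minutes (value of joint timer_dial above 2.35619 rad).
6. the timer is brought back down to 10 minutes (within 1 minute) (value of joint timer_dial between 1.41372 and 1.72788 rad and value of joint timer_knob below -0.06 rad), for 0.1 s.
At the end, for the whole second after the job is handed in: All peppers in the basket; lid level on it, within 15 mm of its axis and 3.5 mm of fully down; timer within 1 minute of 10, knob slack taken up anticlockwise (reading below -0.06); scoop flat on the worktop or board, clear of the steamer; nothing held or moving (all of step 4 and all of step 6 and height (world z) of scoop above -0.01 m and horizontal distance between scoop_pan and basket above 0.15 m and linear speed of each of scoop, lid below 0.02 m/s and contact force between the fingers and scoop below 0.1 N and contact force between the fingers and lid below 0.1 N); the robot touches nothing.
It fails at once if the gripper reaches down into the hot basket (grasp point inside the rim, below its height) (horizontal distance between the grasp point and basket below 0.09 m and height (world z) of the grasp point below 0.145 m).
It fails at once if the big red pepper or the shaker is shoved more than 4 cm away (distance of any of red_pepper, shaker from where it was at the start of the episode above 0.04 m).
Of pepper0, pepper1, pepper2, pepper3, pepper4 only 3 to 5 are there at a start; the rules pass over those that are not, and their reading is None.
At some moment in a run one of lid may be knocked a few centimetres aside while the robot is not near it.
It also fails if it takes over 208 s, if anything falls off the work surface, if the arm or the gripper's body presses on something with over 40 N, if the wrist force passes 120 N, or if a joint passes its speed limit or range.

## Working session

There is one attempt and no reset: what is moved stays moved. The work goes in short steps, Python scripts to look and compute and a tool call to move; the robot and the scene stay as the last step left them, time stands still between calls to the robot, and variables do not carry over. Pictures are saved under pics/ and viewed, and the job is handed in when it is done.

Besides the shell and the picture viewer there is one more tool, called after ">>>" by a JSON object that holds its "name" and its "arguments", one argument or row to a line. move_arm: Moves the arm, as the interface text tells. Its arguments: {"type":"object","properties":{"targets":{"type":"array","items":{"type":"object","properties":{"fingers":{"type":"number"},"linear":{"type":"array","items":{"type":"number"}},"yaw":{"type":"number"}}}},"grip_force":{"type":"number"}},"required":["targets"]}

```bash
ls -la; mkdir -p pics; cat > h.py <<'E'
import numpy as np, cv2
from scipy.spatial.transform import Rotation as R
from cell import ctrl, viewer, models
def grab(n): return viewer.grab_frame(n)
def rot(a):
    a=np.array(a,float)
    if a.shape==(3,3): return a
    if a.size==4: return R.from_quat(a).as_matrix()
    return R.from_euler('xyz',a).as_matrix()
def ray(p,uv):
    K=np.array([[p['fx'],0,p['cx']],[0,p['fy'],p['cy']],[0,0,1.]])
    x=cv2.undistortPoints(np.array([[uv]],float),K,np.array([p['k1'],0,0,0.]))[0,0]
    return np.array([x[0],x[1],1.])
def at_z(p,uv,z):
    d=rot(p['attitude'])@ray(p,uv); o=np.array(p['xyz']); return o+d*(z-o[2])/d[2]
def at_depth(p,uv):
    u,v=int(round(uv[0])),int(round(uv[1])); w=p['depth'][max(v-1,0):v+2,max(u-1,0):u+2]; w=w[w>0]
    if not len(w): return None
    return np.array(p['xyz'])+rot(p['attitude'])@(ray(p,uv)*np.median(w))
def proj(p,X):
    c=rot(p['attitude']).T@(np.array(X)-np.array(p['xyz']))
    a,b=c[0]/c[2],c[1]/c[2]; s=1+p['k1']*(a*a+b*b)
    return np.array([p['cx']+p['fx']*a*s,p['cy']+p['fy']*b*s])
def cloud(p):
    h,w=p['depth'].shape
    K=np.array([[p['fx'],0,p['cx']],[0,p['fy'],p['cy']],[0,0,1.]])
    u,v=np.meshgrid(np.arange(w),np.arange(h))
    x=cv2.undistortPoints(np.stack([u,v],-1).reshape(-1,1,2).astype(float),K,np.array([p['k1'],0,0,0.])).reshape(h,w,2)
    c=np.concatenate([x,np.ones((h,w,1))],-1)*p['depth'][...,None]
    X=c@rot(p['attitude']).T+np.array(p['xyz']); X[p['depth']<=0]=np.nan
    return X
def save(p,name,scale=1):
    f=p['frame']; cv2.imwrite('pics/'+name+'.png',cv2.resize(f,None,fx=scale,fy=scale) if scale!=1 else f)
E
python3 - <<'E'
from h import *
np.set_printoptions(precision=4,suppress=True)
print(ctrl.get_obs())
for n in ['side','top']:
    p=grab(n); save(p,n+'0',1.4)
    print(n,{k:v for k,v in p.items() if k not in('frame','depth')})
    for t in ['pepper0_mid','scoop','scoop_grip','scoop_mouth','basket','lid','lid_knob','timer_grip','red_pepper','shaker','board','steamer','timer_dial']:
        r=models.spot_in(t,p)
        for q in r: print(t,np.round(q['position'],1),round(q['conf'],2),at_depth(p,q['position']))
E
```

```text
total 12
drwxr-xr-x  3 agent agent 4096 Dec  7 15:34 .
drwxr-xr-x 23 root  root  4096 Dec  7 15:34 ..
drwxr-xr-x  2 agent agent 4096 Dec  7 15:34 pics
{'time_s': 0.0, 'joint_positions': array([ 1.2356,  0.1311,  1.4893,  0.    ,  1.523 , -0.0854]), 'joint_vel': array([ 0.0003,  0.0001, -0.0025, -0.0002, -0.0011, -0.0013]), 'tau': array([ -0.002 , -55.9849, -49.174 ,   0.0764,   0.0361,  -0.0001]), 'position': array([0.1481, 0.5809, 0.2176]), 'orientation': array([-3.1398, -0.0002,  2.8918]), 'ft_force': array([0.5455, 0.3354, 0.3867]), 'wrist_torque': array([-0.0001,  0.0408,  0.013 ]), 'gripper_width': 0.9979470770148917}
side {'fx': 402.7180023378599, 'fy': 402.7180023378599, 'cx': 287.37527641413993, 'cy': 215.08518520418116, 'k1': 0.01859736411576768, 'xyz': array([0.4057, 1.0216, 0.5814]), 'attitude': array([-1.9557,  0.0113, -3.0395]), 'shot': 1}
pepper0_mid [301.3 270.5] 0.53 [0.4698 0.0949 0.0475]
scoop [282.2 276.2] 0.69 [0.523  0.0772 0.0171]
scoop [248.5 326.6] 0.57 [0.5775 0.2786 0.0017]
scoop [280.2 271.9] 0.4 [0.5268 0.0884 0.0368]
scoop_grip [249.7 326.3] 0.86 [0.5752 
[... 1467 characters left out ...]
96.3] 0.97 [ 0.5614 -0.327   0.1891]
lid [397.9 271.3] 0.69 [ 0.2723 -0.5545  0.0326]
lid [343.2 242. ] 0.61 [ 0.3904 -0.3292  0.0989]
lid [283.6 159.2] 0.42 [ 0.7355 -0.096   0.0555]
lid [344.4 242.4] 0.29 [ 0.3891 -0.335   0.0895]
lid_knob [395.7 270.6] 0.68 [ 0.2751 -0.5455  0.0336]
lid_knob [344.7 195.1] 0.57 [ 0.5648 -0.328   0.1982]
red_pepper [282.8 156. ] 0.6 [ 0.7484 -0.0929  0.0584]
shaker [188.2 201.1] 0.5 [0.5717 0.3067 0.0058]
shaker [256.6 154.6] 0.44 [0.749  0.0133 0.0885]
board [253.3 205.9] 0.97 [0.5469 0.0326 0.0189]
board [337.8 229. ] 0.66 [ 0.445  -0.3137  0.0515]
steamer [337.9 237.4] 0.92 [ 0.4105 -0.3127  0.0588]
timer_dial [344.7 242.5] 0.63 [ 0.3894 -0.3387  0.0668]
```

View pics/side0.png

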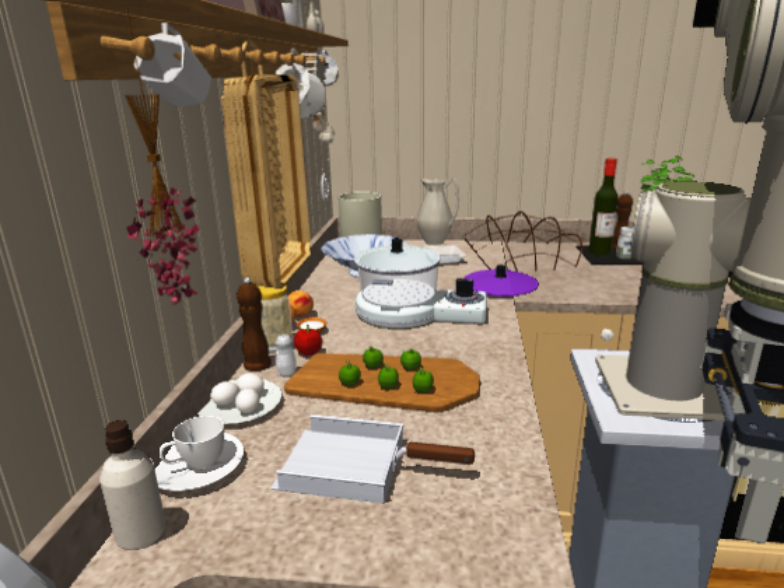

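View pics/top0.png

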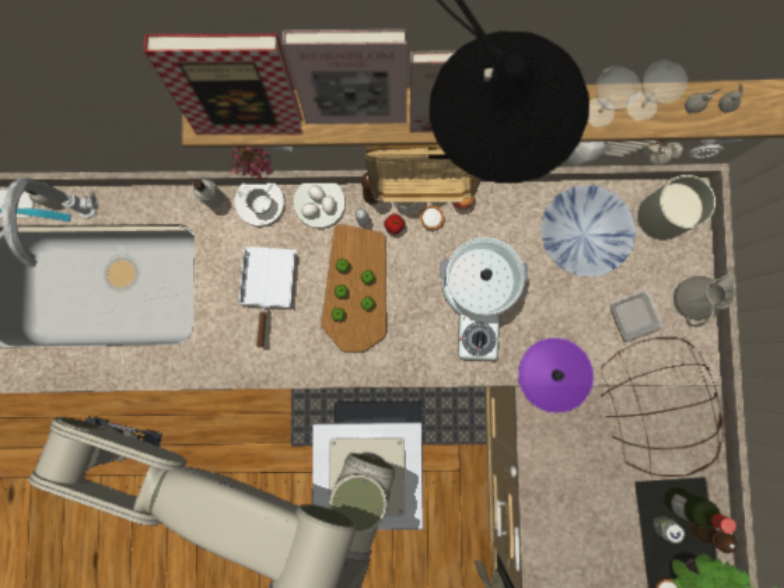

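Five peppers are on the board. The scoop's handle points toward the robot at top-image (375,325) of the original frame. The steamer is at about (345,195), its nose toward the robot, and the purple look-alike lid sits right of it. Next I'll take precise measurements.

```bash
cat > meas.py <<'E'
from h import *
np.set_printoptions(precision=4,suppress=True)
def green(p,nm):
    hsv=cv2.cvtColor(p['frame'],cv2.COLOR_BGR2HSV)
    X=cloud(p)
    m=((hsv[...,0]>38)&(hsv[...,0]<75)&(hsv[...,1]>110)&(hsv[...,2]>25)).astype(np.uint8)
    reg=(X[...,0]>.3)&(X[...,0]<.9)&(X[...,1]>-.6)&(X[...,1]<.6)&(X[...,2]<.25)
    m=m*reg
    n,l,s,c=cv2.connectedComponentsWithStats(m,connectivity=8)
    out=[]
    for i in range(1,n):
        if s[i,4]>=15:
            bb=s[i,:4]; ctr=(bb[0]+(bb[2]-1)/2,bb[1]+(bb[3]-1)/2)
            out.append((c[i],ctr,s[i],np.nanmedian(X[l==i],0),np.nanmax(X[l==i][:,2])))
    return out
if __name__=='__main__':
    for n in ['top','side']:
        p=grab(n)
        for c,ctr,s,xm,zm in green(p,n): print(n,c,s,'atz',at_z(p,c,.04)[:2],'med',xm,zm)
        X=cloud(p); np.save(n+'_cloud.npy',X); cv2.imwrite(n+'_f.png',p['frame'])
E
python3 meas.py
python3 - <<'E'
import cv2
t=cv2.imread('top_f.png'); s=cv2.imread('side_f.png')
cv2.imwrite('pics/topz.png',cv2.resize(t[130:300,150:400],None,fx=3.2,fy=3.2,interpolation=2))
cv2.imwrite('pics/sidez.png',cv2.resize(s[160:370,180:360],None,fx=2.8,fy=2.8,interpolation=2))
E
```

```text
top [244.2321 189.3929] [240 186   9   8  56] atz [0.6138 0.0683] med [0.6125 0.0678 0.0522] 0.06624978191379016
top [262.1724 197.6379] [258 194   9   9  58] atz [ 0.5786 -0.0057] med [ 0.5763 -0.0061  0.0536] 0.06557949080072012
top [243.431  207.7414] [240 204   8   9  58] atz [0.5375 0.0718] med [0.5352 0.0714 0.0525] 0.06360345334249051
top [262.2759 216.5345] [258 212   9  10  58] atz [ 0.5002 -0.0058] med [ 0.4993 -0.0058  0.0518] 0.06371582974169687
top [241.2333 224.5   ] [237 221   9   8  60] atz [0.4683 0.0809] med [0.4672 0.0797 0.0524] 0.07180018921322096
side [265.8851 255.2568] [260 248  13  15 148] atz [0.5783 0.0034] med [0.5777 0.0072 0.0416] 0.05986841532480158
side [292.9346 256.3529] [286 249  14  15 153] atz [0.5001 0.0038] med [0.4993 0.0072 0.0416] 0.06183482731193046
side [249.0595 267.2202] [242 259  15  16 168] atz [0.6134 0.0759] med [0.6119 0.08   0.0429] 0.06098403570605204
side [276.8204 269.1856] [271 261  13  16 167] atz [0.5368 0.0804] med [0.5367 0.0864 0.0436] 0.06177405545817649
side [301.5367 272.0113] [295 263  14  17 177] atz [0.4696 0.0898] med [0.4702 0.095  0.0427] 0.061209868458373506
```

View pics/topz.png

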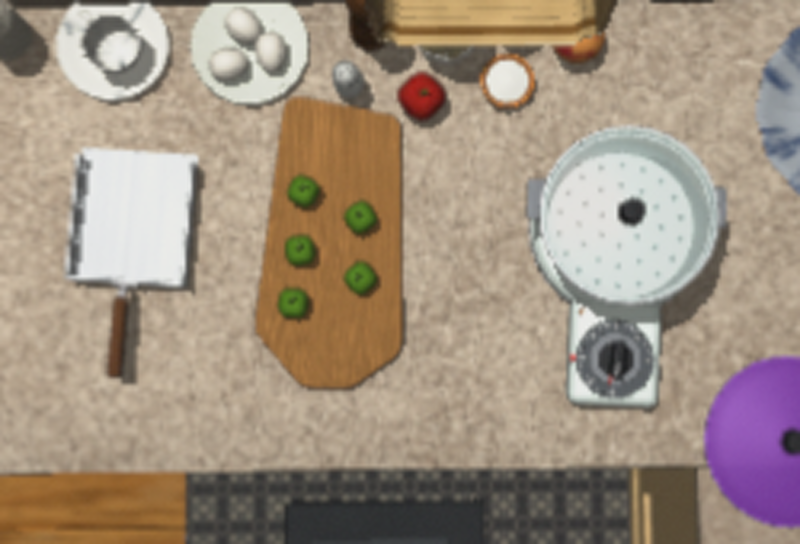

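View pics/sidez.png

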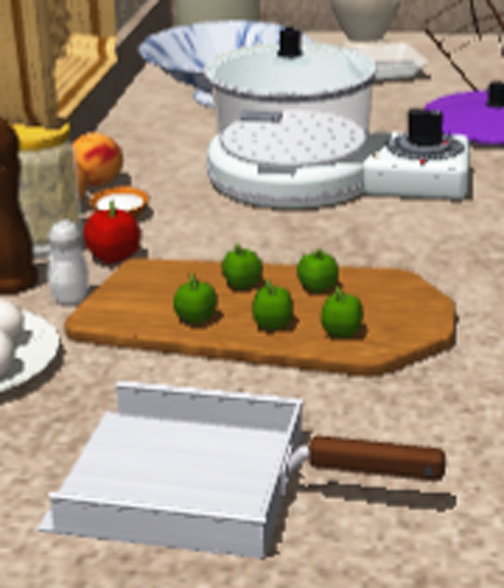

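```bash
python3 - <<'E'
from h import *
np.set_printoptions(precision=4,suppress=True)
p=grab('top'); q=grab('side')
X=cloud(p); Y=cloud(q)
# handle pixels
for nm,P,C in (('top',p,X),('side',q,Y)):
    hsv=cv2.cvtColor(P['frame'],cv2.COLOR_BGR2HSV); 
    f=P['frame'].astype(int)
    reg=(C[...,0]>.35)&(C[...,0]<.56)&(C[...,1]>.2)&(C[...,1]<.42)
    m=reg&(C[...,2]>.025)&(C[...,2]<.08)&(f[...,2]-f[...,0]>20)
    A=C[m]; print(nm,'handle n',len(A)); mu=A[:,:2].mean(0); u,s,v=np.linalg.svd(A[:,:2]-mu); d=v[0]*np.sign(v[0,0]); t=(A[:,:2]-mu)@d
    print(' mean',A.mean(0),'dir',d,np.degrees(np.arctan2(d[1],d[0])),'range',np.percentile(t,[0,2,98,100]),'zmax',np.percentile(A[:,2],[5,50,95]))
    # pan: bright
    reg=(C[...,0]>.46)&(C[...,0]<.76)&(C[...,1]>.17)&(C[...,1]<.45)&(C[...,2]<.06)
    m=(reg&(hsv[...,1]<45)&(hsv[...,2]>120)).astype(np.uint8)
    n,l,st,c=cv2.connectedComponentsWithStats(m); i=1+np.argmax(st[1:,4]); 
    A=C[l==i]; print(' pan n',st[i])
    r=cv2.minAreaRect(A[:,:2].astype(np.float32)); print(' rect',r, cv2.boxPoints(r).tolist())
# lid / steamer
for nm,P,C in (('top',p,X),('side',q,Y)):
    reg=(C[...,0]>.4)&(C[...,0]<.75)&(C[...,1]>-.5)&(C[...,1]<-.15)
    for lo,hi in ((.14,.17),(.172,.22),(.03,.056)):
        A=C[reg&(C[...,2]>lo)&(C[...,2]<hi)]
        if len(A): print(nm,lo,hi,len(A),A.mean(0),A.min(0),A.max(0))
    reg=(C[...,0]>.3)&(C[...,0]<.48)&(C[...,1]>-.42)&(C[...,1]<-.24)
    A=C[reg&(C[...,2]>.085)&(C[...,2]<.115)]; print(nm,'knob',len(A),A.mean(0),A.min(0),A.max(0))
    f=P['frame'].astype(int)
    A=C[reg&(f.max(-1)<60)&(C[...,2]>.06)]; print(nm,'dark',len(A),A.mean(0),A.min(0),A.max(0))
    A=C[reg&(f.min(-1)>150)&(C[...,2]>.04)&(C[...,2]<.06)]; r=cv2.minAreaRect(A[:,:2].astype(np.float32)); print(nm,'nose',r)
t=p['frame'][215:270,310:380]; cv2.imwrite('pics/dialtop.png',cv2.resize(t,None,fx=9,fy=9,interpolation=2))
t=q['frame'][170:240,230:370]; cv2.imwrite('pics/dialside.png',cv2.resize(t,None,fx=5.6,fy=5.6,interpolation=2))
print([ (r['position'],r['conf']) for r in models.spot_in('lid_knob',p)])
E
```

```text
top handle n 108
 mean [0.4288 0.303  0.0535] dir [ 0.9967 -0.0814] -4.6679033768092255 range [-0.0508 -0.0502  0.0474  0.0525] zmax [0.0439 0.0534 0.0631]
 pan n [ 170  176   42   47 1532]
 rect ((0.5793756246566772, 0.29890280961990356), (0.16725073754787445, 0.19873647391796112), 86.1849594116211) [[0.47466349601745605, 0.22207430005073547], [0.672959566116333, 0.2088511884212494], [0.6840877532958984, 0.37573131918907166], [0.4857916831970215, 0.38895443081855774]]
side handle n 567
 mean [0.428  0.3103 0.0445] dir [ 0.995  -0.0997] -5.720379875752891 range [-0.0515 -0.0495  0.0493  0.0719] zmax [0.032  0.046  0.0524]
 pan n [ 193  297   97   63 4186]
 rect ((0.5804614424705505, 0.2775997221469879), (0.19330145418643951, 0.20189696550369263), 83.55577087402344) [[0.46930310130119324, 0.1928897500038147], [0.6699243783950806, 0.17022961378097534], [0.6916197538375854, 0.36230969429016113], [0.4909985065460205, 0.3849698305130005]]
top 0.14 0.17 2299 [ 0.5642 -0.3379  0.1582] [ 0.4577 -0.4481  0.1403] [ 0.6749 -0.2328  0.17  ]
top 0.172 0.22 83 [ 0.5676 -0.3391  0.1872] [ 0.5215 -0
[... 376 characters left out ...]
2975731492042542, 0.13734234869480133), 87.42303466796875)
side 0.14 0.17 978 [ 0.5592 -0.3002  0.1537] [ 0.4553 -0.4336  0.14  ] [ 0.6722 -0.2284  0.1691]
side 0.172 0.22 60 [ 0.563  -0.3323  0.1853] [ 0.5504 -0.3568  0.1727] [ 0.575  -0.3204  0.1955]
side 0.03 0.056 763 [ 0.5187 -0.2707  0.0435] [ 0.4001 -0.3797  0.03  ] [ 0.6722 -0.2231  0.0559]
side knob 95 [ 0.4329 -0.311   0.0961] [ 0.373  -0.3387  0.0853] [ 0.48   -0.2758  0.1149]
side dark 128 [ 0.394  -0.3209  0.0779] [ 0.3723 -0.3295  0.0601] [ 0.4642 -0.2999  0.1425]
side nose ((0.40874427556991577, -0.32139796018600464), (0.11235209554433823, 0.13804765045642853), 88.2171630859375)
[([344.7, 194.5], 0.73), ([395.5, 270.0], 0.56)]
```

View pics/dialtop.png

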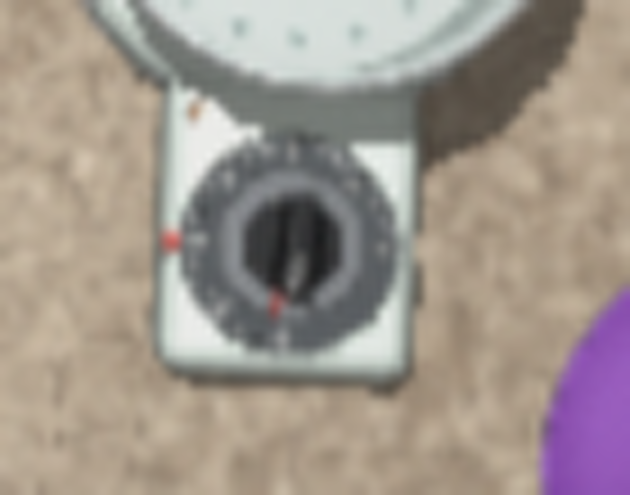

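View pics/dialside.png

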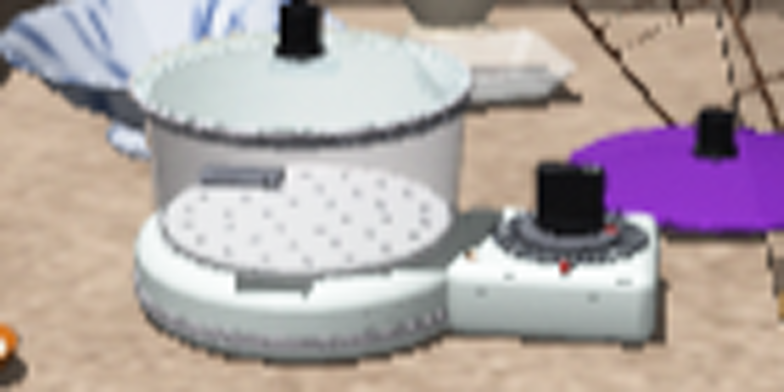

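```bash
cat > ov.py <<'E'
from h import *
import sys
def scoop_pts(o,yaw):
    M=R.from_euler('z',yaw).as_matrix()
    L={'floor':[(-.045,-.076,.003),(.13,-.076,.003),(.13,.076,.003),(-.045,.076,.003)],
     'rim':[(.13,-.076,.034),(-.045,-.076,.034),(-.045,.076,.034),(.13,.076,.034)],
     'han':[(-.17,-.009,.042),(-.065,-.009,.042),(-.065,.009,.042),(-.17,.009,.042)]}
    return {k:np.array(v)@M.T+np.array(o) for k,v in L.items()}
def circ(c,r,n=40):
    t=np.linspace(0,2*np.pi,n); return np.stack([c[0]+r*np.cos(t),c[1]+r*np.sin(t),np.full(n,c[2])],1)
def draw(p,polys,sc,crop,name):
    x0,y0,x1,y1=crop; im=cv2.resize(p['frame'][y0:y1,x0:x1],None,fx=sc,fy=sc,interpolation=2)
    for pts,col in polys:
        q=np.array([(proj(p,X)-[x0,y0]+.5)*sc for X in pts]); cv2.polylines(im,[q.round().astype(int)],False,col,1)
    cv2.imwrite('pics/'+name+'.png',im)
E
python3 - <<'E'
from ov import *
p=grab('top');q=grab('side')
s=scoop_pts([.5459,.2933,0],-.083)
pl=[(s['floor'],(0,0,255)),(s['rim'],(255,0,0)),(s['han'],(0,255,255))]
for b,ps in (((.565,-.338),None),):
    pl+=[(circ((*b,.145),.1065),(0,0,255)),(circ((*b,.197),.014),(0,255,255)),(circ((*b,0.0),.113),(255,0,0))]
pl+=[(circ((.394,-.328,.065),.0225),(0,255,0))]
draw(p,pl,3.2,(150,150,400,300),'ovt'); draw(q,pl,2.8,(150,160,370,370),'ovs')
E
```

```text
(no output)
```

View pics/ovt.png

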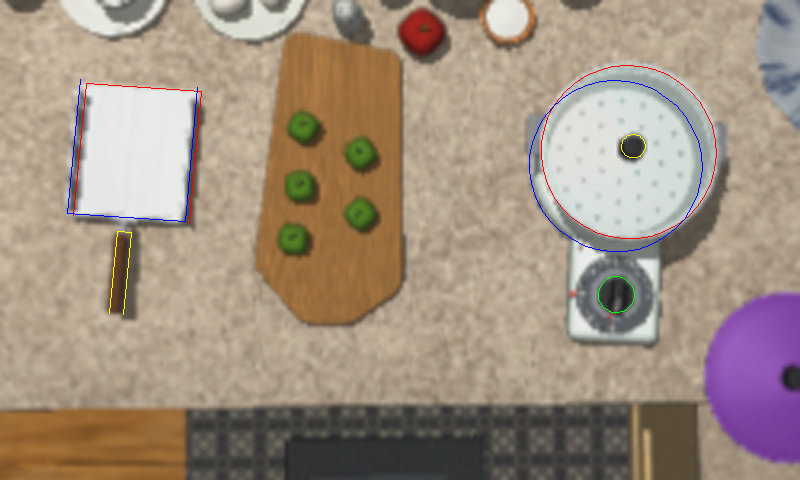

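View pics/ovs.png

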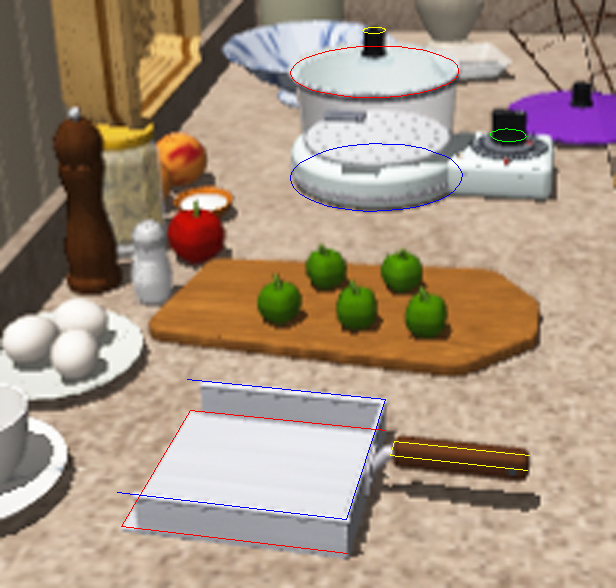

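```bash
cat > rel.py <<'E'
from h import *
def rel(xyz,yaw=None,base=None):
    """world target -> tool shift, from present pose (measured)"""
    o=ctrl.get_obs(); P=np.array(o['position']) if base is None else np.array(base[:3]); y0=o['orientation'][2] if base is None else base[3]
    tx=np.array([np.cos(y0),np.sin(y0),0]); ty=np.array([np.sin(y0),-np.cos(y0),0])
    d=np.array(xyz)-P; dy=0 if yaw is None else -(yaw-y0)
    return [round(float(d@tx),4),round(float(d@ty),4),round(float(-d[2]),4)],round(float((dy+np.pi)%(2*np.pi)-np.pi),3)
E
python3 - <<'E'
from rel import *
print(rel([.469,.081,.13],2.094)); print(rel([.469,.081,.13],np.pi/2))
E
```

```text
([-0.4344, -0.4056, 0.0886], 0.798)
([-0.4344, -0.4056, 0.0886], 1.321)
```

>>> {"name": "move_arm", "arguments": {
  "targets": [
    {"linear": [-0.434,-0.406,0.0],"yaw": 0.8,"fingers": 0.7},
    {"linear": [-0.434,-0.406,0.0],"yaw": 0.8,"fingers": 0.7},
    {"linear": [-0.434,-0.406,0.0],"yaw": 0.8,"fingers": 0.7},
    {"linear": [-0.434,-0.406,0.0],"yaw": 0.8,"fingers": 0.7},
    {"linear": [-0.434,-0.406,0.0],"yaw": 0.8,"fingers": 0.7},
    {"linear": [-0.434,-0.406,0.0],"yaw": 0.8,"fingers": 0.7},
    {"linear": [-0.434,-0.406,0.0],"yaw": 0.8,"fingers": 0.7},
    {"linear": [-0.434,-0.406,0.0],"yaw": 0.8,"fingers": 0.7},
    {"linear": [-0.434,-0.406,0.0],"yaw": 0.8,"fingers": 0.7},
    {"linear": [-0.434,-0.406,0.0],"yaw": 0.8,"fingers": 0.7},
    {"linear": [-0.434,-0.406,0.0],"yaw": 0.8,"fingers": 0.7},
    {"linear": [-0.434,-0.406,0.06],"yaw": 0.8,"fingers": 0.7},
    {"linear": [-0.434,-0.406,0.11],"yaw": 0.8,"fingers": 0.7},
    {"linear": [-0.434,-0.406,0.11],"yaw": 0.8,"fingers": 0.7}
  ],
  "grip_force": 12
}}

```text
time_s: 3.5
position: [0.4643, 0.0814, 0.1047]
orientation: [-3.134, -0.004, 2.093]
ft_force: [-0.2, 0.1, 1.0]
gripper_width: 0.702
```

```bash
python3 - <<'E'
from rel import *
q=grab('side'); save(q,'s1',1.4); o=ctrl.get_obs(); print(o['time_s'],o['position'],o['orientation'],o['gripper_width'])
print(rel([.469,.081,.022],np.pi/2))
E
```

```text
3.55 [0.46672704 0.08146481 0.10787171] [-3.13836702e+00 -1.81413884e-03  2.09280187e+00] 0.7019182718789518
([-0.0015, 0.0017, 0.0859], 0.522)
```

View pics/s1.png

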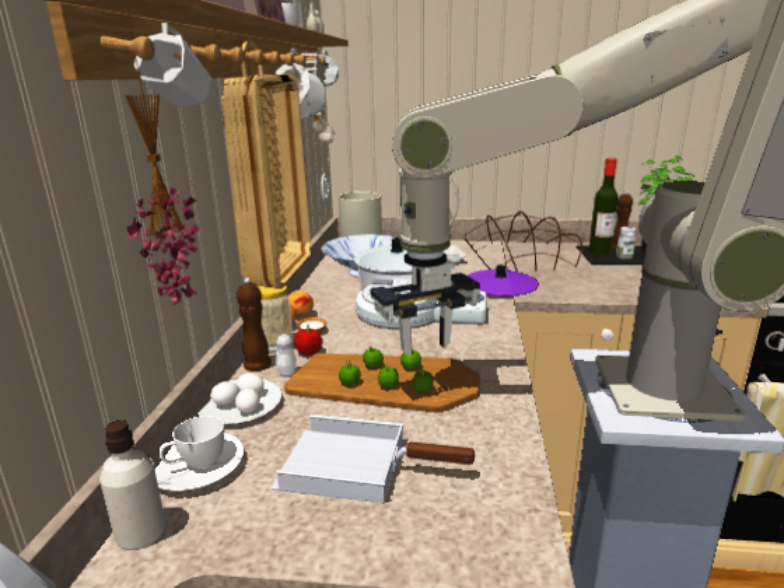

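>>> {"name": "move_arm", "arguments": {
  "targets": [
    {"linear": [0,0,0.05],"yaw": 0,"fingers": 0.7},
    {"linear": [0,0,0.085],"yaw": 0,"fingers": 0.7},
    {"linear": [0,0,0.085],"yaw": 0,"fingers": 0.7},
    {"linear": [0,0,0.085],"yaw": 0,"fingers": 0.7},
    {"linear": [0,0,0.085],"yaw": 0,"fingers": 0.3},
    {"linear": [0,0,0.085],"yaw": 0,"fingers": 0.3},
    {"linear": [0,0,0.085],"yaw": 0,"fingers": 0.3},
    {"linear": [0,0,0.085],"yaw": 0,"fingers": 0.3},
    {"linear": [0,0,0.04],"yaw": 0,"fingers": 0.3},
    {"linear": [0,0,0.0],"yaw": 0.1,"fingers": 0.3},
    {"linear": [0.1,0.154,0.0],"yaw": 0.52,"fingers": 0.3},
    {"linear": [0.1,0.154,0.0],"yaw": 0.52,"fingers": 0.3},
    {"linear": [0.1,0.154,0.0],"yaw": 0.52,"fingers": 0.3},
    {"linear": [0.1,0.154,0.0],"yaw": 0.52,"fingers": 0.3}
  ],
  "grip_force": 12
}}

```text
time_s: 5.3
position: [0.5522, 0.2473, 0.1067]
orientation: [-3.139, -0.0, 1.575]
ft_force: [0.1, -1.1, 1.2]
gripper_width: 0.446
```

```bash
python3 - <<'E'
from rel import *
q=grab('side'); save(q,'s2',1.4); o=ctrl.get_obs(); print(o['time_s'],o['position'],o['orientation'],o['gripper_width'])
E
```

```text
5.35 [0.5517178  0.24546461 0.10706732] [-3.13910444e+00  8.63977747e-04  1.57458783e+00] 0.44507763322670957
```

View pics/s2.png

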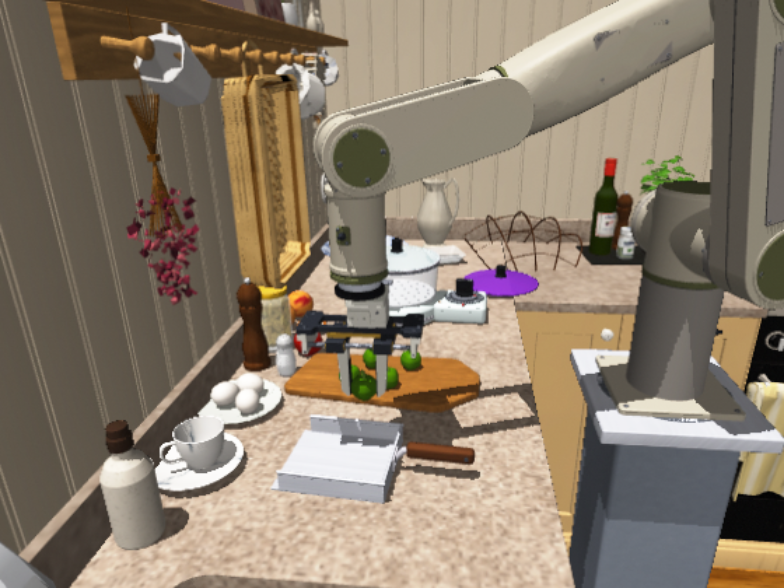

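>>> {"name": "move_arm", "arguments": {
  "targets": [
    {"linear": [0,0,0.05],"yaw": 0,"fingers": 0.3},
    {"linear": [0,0,0.097],"yaw": 0,"fingers": 0.3},
    {"linear": [0,0,0.097],"yaw": 0,"fingers": 0.3},
    {"linear": [0,0,0.097],"yaw": 0,"fingers": 0.3},
    {"linear": [0,0,0.097],"yaw": 0,"fingers": 0.58},
    {"linear": [0,0,0.097],"yaw": 0,"fingers": 0.58},
    {"linear": [0,0,0.05],"yaw": 0,"fingers": 0.58},
    {"linear": [0,0,0.0],"yaw": 0,"fingers": 0.58},
    {"linear": [-0.25,-0.052,0.0],"yaw": 0,"fingers": 0.7},
    {"linear": [-0.25,-0.052,0.0],"yaw": 0,"fingers": 0.7},
    {"linear": [-0.25,-0.052,0.0],"yaw": 0,"fingers": 0.7},
    {"linear": [-0.25,-0.052,0.0],"yaw": 0,"fingers": 0.7},
    {"linear": [-0.25,-0.052,0.0],"yaw": 0,"fingers": 0.7},
    {"linear": [-0.25,-0.052,0.0],"yaw": 0,"fingers": 0.7},
    {"linear": [-0.25,-0.052,0.05],"yaw": 0,"fingers": 0.7},
    {"linear": [-0.25,-0.052,0.085],"yaw": 0,"fingers": 0.7},
    {"linear": [-0.25,-0.052,0.085],"yaw": 0,"fingers": 0.7},
    {"linear": [-0.25,-0.052,0.085],"yaw": 0,"fingers": 0.3},
    {"linear": [-0.25,-0.052,0.085],"yaw": 0,"fingers": 0.3},
    {"linear": [-0.25,-0.052,0.085],"yaw": 0,"fingers": 0.3}
  ],
  "grip_force": 12
}}

```text
time_s: 7.85
position: [0.5019, -0.0059, 0.0253]
orientation: [3.139, 0.0, 1.572]
ft_force: [-0.5, 0.6, 5.8]
gripper_width: 0.453
```

```bash
python3 - <<'E'
from rel import *
q=grab('side'); save(q,'s3',1.4); o=ctrl.get_obs(); print(o['time_s'],o['position'],o['orientation'],o['gripper_width'])
E
```

```text
7.9 [ 0.50189531 -0.00598632  0.02528768] [3.13875335e+00 2.06402412e-04 1.57186344e+00] 0.45518468211427354
```

View pics/s3.png

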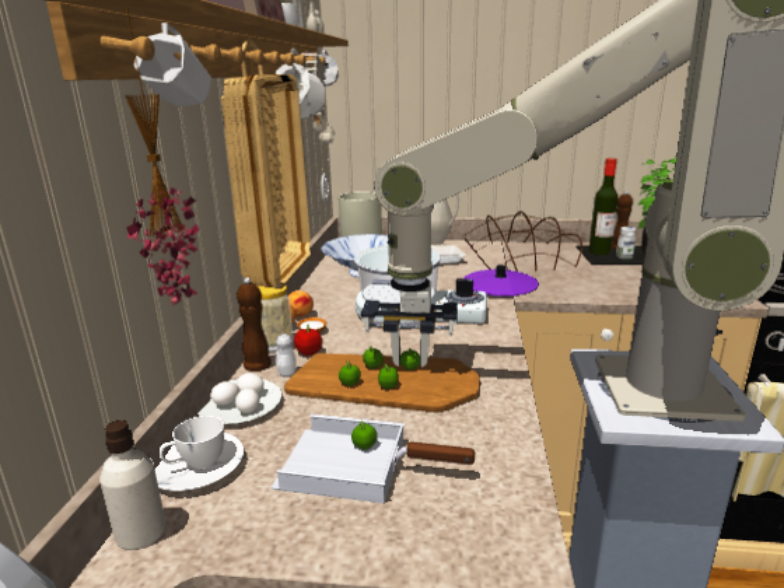

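>>> {"name": "move_arm", "arguments": {
  "targets": [
    {"linear": [0,0,-0.045],"yaw": 0,"fingers": 0.3},
    {"linear": [0,0,-0.085],"yaw": 0,"fingers": 0.3},
    {"linear": [0.297,0.056,-0.085],"yaw": 0,"fingers": 0.3},
    {"linear": [0.297,0.056,-0.085],"yaw": 0,"fingers": 0.3},
    {"linear": [0.297,0.056,-0.085],"yaw": 0,"fingers": 0.3},
    {"linear": [0.297,0.056,-0.085],"yaw": 0,"fingers": 0.3},
    {"linear": [0.297,0.056,-0.085],"yaw": 0,"fingers": 0.3},
    {"linear": [0.297,0.056,-0.085],"yaw": 0,"fingers": 0.3},
    {"linear": [0.297,0.056,-0.03],"yaw": 0,"fingers": 0.3},
    {"linear": [0.297,0.056,0.01],"yaw": 0,"fingers": 0.3},
    {"linear": [0.297,0.056,0.01],"yaw": 0,"fingers": 0.3},
    {"linear": [0.297,0.056,0.01],"yaw": 0,"fingers": 0.3},
    {"linear": [0.297,0.056,0.01],"yaw": 0,"fingers": 0.58},
    {"linear": [0.297,0.056,0.01],"yaw": 0,"fingers": 0.58},
    {"linear": [0.297,0.056,-0.04],"yaw": 0,"fingers": 0.58},
    {"linear": [0.297,0.056,-0.085],"yaw": 0,"fingers": 0.58},
    {"linear": [0.077,0.037,-0.085],"yaw": 0,"fingers": 0.7},
    {"linear": [0.077,0.037,-0.085],"yaw": 0,"fingers": 0.7},
    {"linear": [0.077,0.037,-0.085],"yaw": 0,"fingers": 0.7},
    {"linear": [0.077,0.037,-0.085],"yaw": 0,"fingers": 0.7}
  ]
}}

```text
time_s: 10.4
position: [0.5374, 0.0684, 0.1097]
orientation: [3.14, 0.0, 1.57]
ft_force: [0.0, 1.2, 0.2]
gripper_width: 0.699
```

```bash
python3 - <<'E'
from rel import *
q=grab('side'); save(q,'s4',1.4); o=ctrl.get_obs(); print(o['time_s'],o['position'],o['orientation'],o['gripper_width'])
E
```

```text
10.45 [0.5373615  0.06563323 0.1095565 ] [3.14042131e+00 2.26658547e-03 1.56921639e+00] 0.7017206266439119
```

View pics/s4.png

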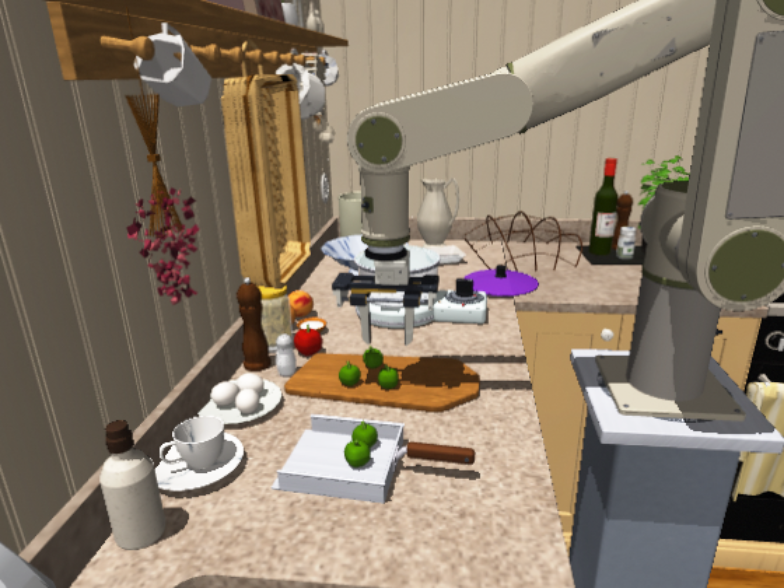

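>>> {"name": "move_arm", "arguments": {
  "targets": [
    {"linear": [0,0,0.0],"yaw": 0,"fingers": 0.7},
    {"linear": [0,0,0.0],"yaw": 0,"fingers": 0.7},
    {"linear": [0,0,0.0],"yaw": 0,"fingers": 0.7}
  ]
}}

```text
time_s: 10.82
position: [0.5376, 0.0723, 0.1088]
orientation: [3.141, -0.0, 1.573]
ft_force: [0.0, 0.1, -0.1]
gripper_width: 0.701
```

>>> {"name": "move_arm", "arguments": {
  "targets": [
    {"linear": [0,0,0.05],"yaw": 0,"fingers": 0.7},
    {"linear": [0,0,0.085],"yaw": 0,"fingers": 0.7},
    {"linear": [0,0,0.085],"yaw": 0,"fingers": 0.7},
    {"linear": [0,0,0.085],"yaw": 0,"fingers": 0.3},
    {"linear": [0,0,0.085],"yaw": 0,"fingers": 0.3},
    {"linear": [0,0,0.085],"yaw": 0,"fingers": 0.3},
    {"linear": [0,0,0.04],"yaw": 0,"fingers": 0.3},
    {"linear": [0,0,0.0],"yaw": 0,"fingers": 0.3},
    {"linear": [0.268,0.022,0.0],"yaw": 0,"fingers": 0.3},
    {"linear": [0.268,0.022,0.0],"yaw": 0,"fingers": 0.3},
    {"linear": [0.268,0.022,0.0],"yaw": 0,"fingers": 0.3},
    {"linear": [0.268,0.022,0.0],"yaw": 0,"fingers": 0.3},
    {"linear": [0.268,0.022,0.0],"yaw": 0,"fingers": 0.3},
    {"linear": [0.268,0.022,0.0],"yaw": 0,"fingers": 0.3},
    {"linear": [0.268,0.022,0.0],"yaw": 0,"fingers": 0.3},
    {"linear": [0.268,0.022,0.06],"yaw": 0,"fingers": 0.3},
    {"linear": [0.268,0.022,0.096],"yaw": 0,"fingers": 0.3},
    {"linear": [0.268,0.022,0.096],"yaw": 0,"fingers": 0.3},
    {"linear": [0.268,0.022,0.096],"yaw": 0,"fingers": 0.58},
    {"linear": [0.268,0.022,0.096],"yaw": 0,"fingers": 0.58}
  ]
}}

```text
time_s: 13.32
position: [0.5609, 0.3394, 0.0153]
orientation: [3.138, -0.002, 1.571]
ft_force: [-0.4, -0.8, -0.0]
gripper_width: 0.558
```

>>> {"name": "move_arm", "arguments": {
  "targets": [
    {"linear": [0,0,-0.05],"yaw": 0,"fingers": 0.6},
    {"linear": [0,0,-0.096],"yaw": 0,"fingers": 0.6},
    {"linear": [-0.345,0.018,-0.096],"yaw": 0,"fingers": 0.75},
    {"linear": [-0.345,0.018,-0.096],"yaw": 0,"fingers": 0.75},
    {"linear": [-0.345,0.018,-0.096],"yaw": 0,"fingers": 0.75},
    {"linear": [-0.345,0.018,-0.096],"yaw": 0,"fingers": 0.75},
    {"linear": [-0.345,0.018,-0.096],"yaw": 0,"fingers": 0.75},
    {"linear": [-0.345,0.018,-0.096],"yaw": 0,"fingers": 0.75},
    {"linear": [-0.345,0.018,-0.096],"yaw": 0,"fingers": 0.75},
    {"linear": [-0.345,0.018,-0.096],"yaw": 0,"fingers": 0.75},
    {"linear": [-0.345,0.018,-0.045],"yaw": 0,"fingers": 0.75},
    {"linear": [-0.345,0.018,-0.011],"yaw": 0,"fingers": 0.75},
    {"linear": [-0.345,0.018,-0.011],"yaw": 0,"fingers": 0.75},
    {"linear": [-0.345,0.018,-0.011],"yaw": 0,"fingers": 0.3},
    {"linear": [-0.345,0.018,-0.011],"yaw": 0,"fingers": 0.3},
    {"linear": [-0.345,0.018,-0.011],"yaw": 0,"fingers": 0.3},
    {"linear": [-0.345,0.018,-0.055],"yaw": 0,"fingers": 0.3},
    {"linear": [-0.345,0.018,-0.096],"yaw": 0,"fingers": 0.3}
  ]
}}

```text
time_s: 15.58
position: [0.5773, -0.0059, 0.1099]
orientation: [-3.141, -0.0, 1.572]
ft_force: [0.8, -0.3, 0.5]
gripper_width: 0.447
```

```bash
python3 - <<'E'
from rel import *
q=grab('side'); save(q,'s5',1.4); o=ctrl.get_obs(); print(o['time_s'],o['position'],o['orientation'],o['gripper_width'])
from meas import green
for c,ctr,s,xm,zm in green(q,'side'): print(c,at_z(q,c,.03),xm)
E
```

```text
15.625 [ 0.58103817 -0.00625178  0.11702787] [3.13288043e+00 8.20324361e-04 1.57169372e+00] 0.45280136702657503
[265.6013 229.3268] [ 0.6106 -0.1997  0.03  ] [0.5761 0.0072 0.1242]
[249.125  267.1964] [0.6171 0.0583 0.03  ] [0.6117 0.0803 0.043 ]
[255.3103 322.1301] [0.5571 0.2983 0.03  ] [0.5559 0.3015 0.0341]
```

View pics/s5.png

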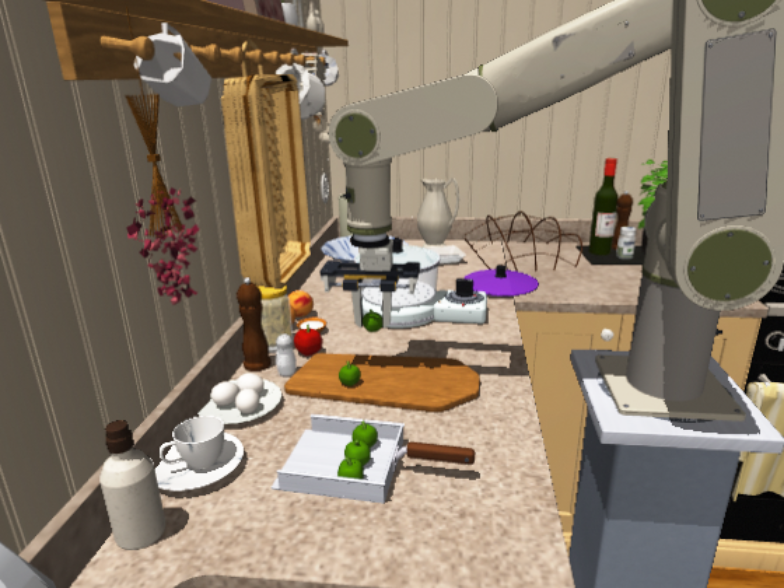

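>>> {"name": "move_arm", "arguments": {
  "targets": [
    {"linear": [0.2615,0.045,0],"yaw": 0,"fingers": 0.3},
    {"linear": [0.2615,0.045,0],"yaw": 0,"fingers": 0.3},
    {"linear": [0.2615,0.045,0],"yaw": 0,"fingers": 0.3},
    {"linear": [0.2615,0.045,0],"yaw": 0,"fingers": 0.3},
    {"linear": [0.2615,0.045,0],"yaw": 0,"fingers": 0.3},
    {"linear": [0.2615,0.045,0],"yaw": 0,"fingers": 0.3},
    {"linear": [0.2615,0.045,0],"yaw": 0,"fingers": 0.3},
    {"linear": [0.2615,0.045,0.06],"yaw": 0,"fingers": 0.3},
    {"linear": [0.2615,0.045,0.096],"yaw": 0,"fingers": 0.3},
    {"linear": [0.2615,0.045,0.096],"yaw": 0,"fingers": 0.3},
    {"linear": [0.2615,0.045,0.096],"yaw": 0,"fingers": 0.57},
    {"linear": [0.2615,0.045,0.096],"yaw": 0,"fingers": 0.57},
    {"linear": [0.2615,0.045,0.05],"yaw": 0,"fingers": 0.57},
    {"linear": [0.2615,0.045,0.0],"yaw": 0,"fingers": 0.57},
    {"linear": [0.074,0.036,0.0],"yaw": 0,"fingers": 0.75},
    {"linear": [0.074,0.036,0.0],"yaw": 0,"fingers": 0.75},
    {"linear": [0.074,0.036,0.0],"yaw": 0,"fingers": 0.75},
    {"linear": [0.074,0.036,0.0],"yaw": 0,"fingers": 0.75},
    {"linear": [0.074,0.036,0.0],"yaw": 0,"fingers": 0.75},
    {"linear": [0.074,0.036,0.0],"yaw": 0,"fingers": 0.75}
  ]
}}

```text
time_s: 18.12
position: [0.6137, 0.0696, 0.1092]
orientation: [3.141, -0.0, 1.573]
ft_force: [-0.0, -0.6, -0.2]
gripper_width: 0.748
```

```bash
python3 - <<'E'
from rel import *
q=grab('side'); save(q,'s6',1.4); o=ctrl.get_obs(); print(o['time_s'],o['position'],o['orientation'],o['gripper_width'])
E
```

```text
18.175 [0.6136029  0.06971488 0.10899136] [ 3.14110472e+00 -2.77839789e-04  1.57374662e+00] 0.7467527088083787
```

View pics/s6.png

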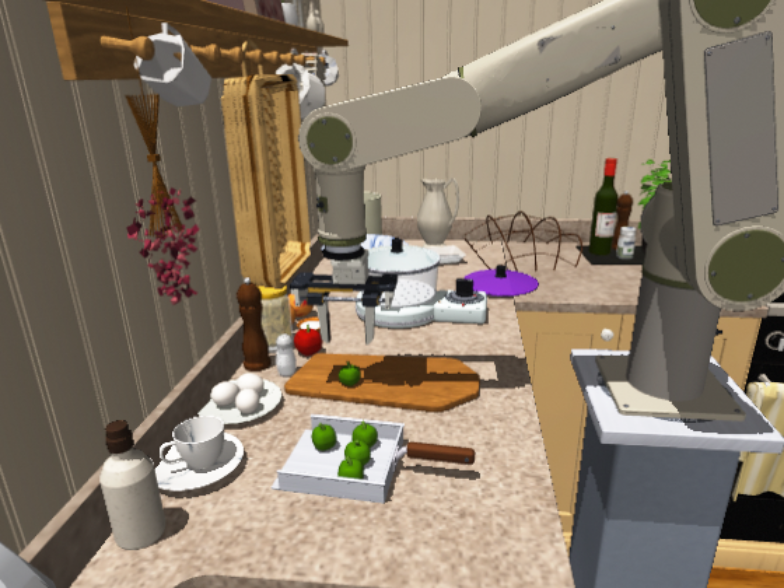

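>>> {"name": "move_arm", "arguments": {
  "targets": [
    {"linear": [0,0,0.05],"yaw": 0,"fingers": 0.75},
    {"linear": [0,0,0.085],"yaw": 0,"fingers": 0.75},
    {"linear": [0,0,0.085],"yaw": 0,"fingers": 0.75},
    {"linear": [0,0,0.085],"yaw": 0,"fingers": 0.3},
    {"linear": [0,0,0.085],"yaw": 0,"fingers": 0.3},
    {"linear": [0,0,0.085],"yaw": 0,"fingers": 0.3},
    {"linear": [0,0,0.04],"yaw": 0,"fingers": 0.3},
    {"linear": [0,0,0.0],"yaw": 0,"fingers": 0.3},
    {"linear": [0.247,0.014,0.0],"yaw": 0,"fingers": 0.3},
    {"linear": [0.247,0.014,0.0],"yaw": 0,"fingers": 0.3},
    {"linear": [0.247,0.014,0.0],"yaw": 0,"fingers": 0.3},
    {"linear": [0.247,0.014,0.0],"yaw": 0,"fingers": 0.3},
    {"linear": [0.247,0.014,0.0],"yaw": 0,"fingers": 0.3},
    {"linear": [0.247,0.014,0.0],"yaw": 0,"fingers": 0.3},
    {"linear": [0.247,0.014,0.0],"yaw": 0,"fingers": 0.3},
    {"linear": [0.247,0.014,0.06],"yaw": 0,"fingers": 0.3},
    {"linear": [0.247,0.014,0.096],"yaw": 0,"fingers": 0.3},
    {"linear": [0.247,0.014,0.096],"yaw": 0,"fingers": 0.3},
    {"linear": [0.247,0.014,0.096],"yaw": 0,"fingers": 0.57},
    {"linear": [0.247,0.014,0.096],"yaw": 0,"fingers": 0.57}
  ]
}}

```text
time_s: 20.68
position: [0.6285, 0.3152, 0.0148]
orientation: [3.139, -0.001, 1.571]
ft_force: [-0.1, 0.2, -0.1]
gripper_width: 0.556
```

>>> {"name": "move_arm", "arguments": {
  "targets": [
    {"linear": [0,0,-0.06],"yaw": 0,"fingers": 0.6},
    {"linear": [0,0,-0.12],"yaw": 0,"fingers": 0.6},
    {"linear": [0,0,-0.18],"yaw": 0,"fingers": 0.6},
    {"linear": [-0.4,-0.1,-0.25],"yaw": 0,"fingers": 0.8},
    {"linear": [-0.4,-0.1,-0.25],"yaw": 0,"fingers": 0.8},
    {"linear": [-0.4,-0.1,-0.25],"yaw": 0,"fingers": 0.8},
    {"linear": [-0.4,-0.1,-0.25],"yaw": 0,"fingers": 0.8},
    {"linear": [-0.4,-0.1,-0.25],"yaw": 0,"fingers": 0.8},
    {"linear": [-0.4,-0.1,-0.25],"yaw": 0,"fingers": 0.8},
    {"linear": [-0.4,-0.1,-0.25],"yaw": 0,"fingers": 0.8},
    {"linear": [-0.4,-0.1,-0.25],"yaw": 0,"fingers": 0.8}
  ]
}}

```text
time_s: 22.05
position: [0.5275, -0.0879, 0.2651]
orientation: [3.138, 0.002, 1.567]
ft_force: [0.2, 0.4, -0.4]
gripper_width: 0.801
```

```bash
python3 - <<'E'
from ov import *
p=grab('top');q=grab('side'); save(q,'s7',1.4); o=ctrl.get_obs(); print(o['time_s'],o['position'],o['orientation'],o['gripper_width'])
b=(.565,-.338)
pl=[(circ((*b,.145),.1065),(0,0,255)),(circ((*b,.197),.014),(0,255,255))]
draw(p,pl,3.2,(150,130,400,300),'ovt7')
X=cloud(q);f=q['frame'].astype(int)
m=(f.max(-1)<60)&(abs(X[...,0]-.565)<.05)&(abs(X[...,1]+.338)<.06)&(X[...,2]>.17)&(X[...,2]<.21); print(m.sum(),X[m].mean(0))
X=cloud(p);f=p['frame'].astype(int)
m=(f.max(-1)<70)&(abs(X[...,0]-.565)<.05)&(abs(X[...,1]+.338)<.06)&(X[...,2]>.17)&(X[...,2]<.22); print(m.sum(),X[m].mean(0))
from meas import green
for c,ctr,s,xm,zm in green(p,'t'): print(c,at_z(p,c,.025),xm,zm)
E
```

```text
22.15 [ 0.52781428 -0.08506815  0.26373368] [3.13969414e+00 1.56080966e-06 1.57054010e+00] 0.7987099490483782
59 [ 0.56420448 -0.3310989   0.18419397]
38 [ 0.56225193 -0.33682225  0.19488455]
[185.7925 187.566 ] [0.6263 0.3133 0.025 ] [0.6232 0.3103 0.0386] 0.05342862087788891
[199.7755 188.4286] [0.622 0.255 0.025] [0.6205 0.2521 0.0391] 0.05676939699660011
[179.434  203.4528] [0.5599 0.3389 0.025 ] [0.5591 0.3356 0.0379] 0.05186227320029824
[190.8654 203.4808] [0.5593 0.2915 0.025 ] [0.5572 0.289  0.0385] 0.05395934357962329
[201.6275 204.451 ] [0.5547 0.2469 0.025 ] [0.5535 0.2423 0.0383] 0.0558240134737531
```

View pics/s7.png

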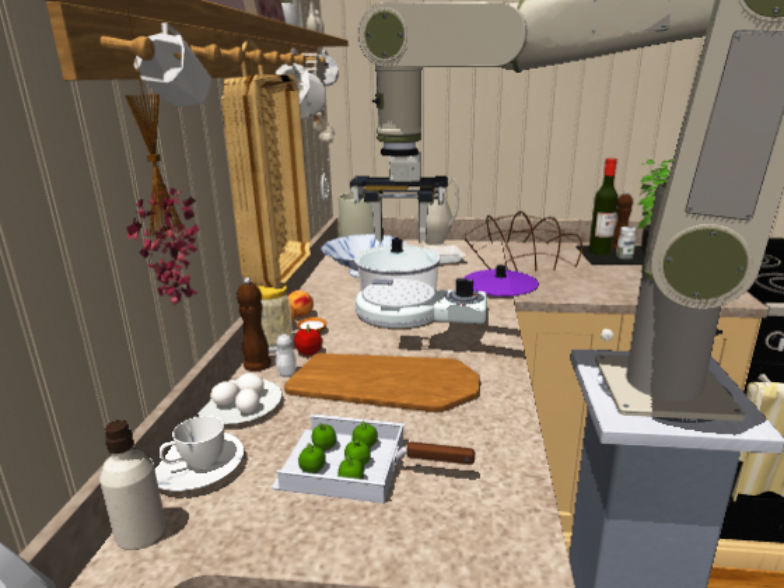

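View pics/ovt7.png

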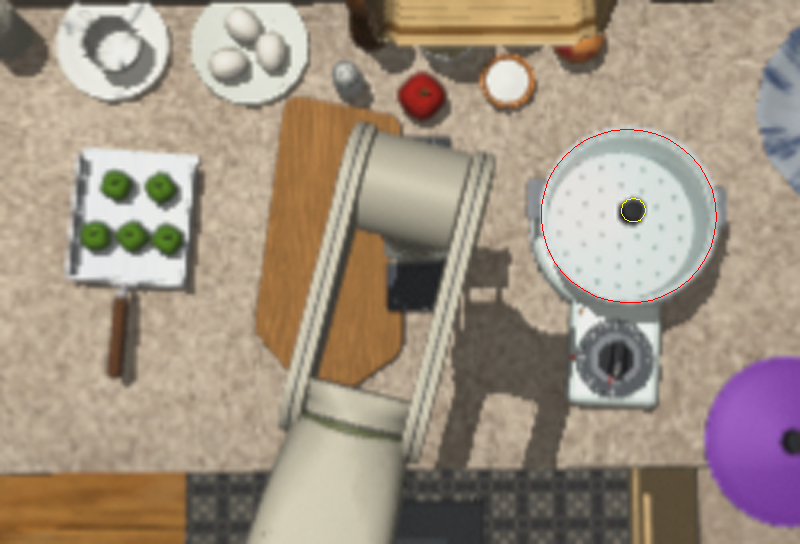

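>>> {"name": "move_arm", "arguments": {
  "targets": [
    {"linear": [-0.2545,0.037,0],"yaw": 0,"fingers": 0.7},
    {"linear": [-0.2545,0.037,0],"yaw": 0,"fingers": 0.7},
    {"linear": [-0.2545,0.037,0],"yaw": 0,"fingers": 0.7},
    {"linear": [-0.2545,0.037,0],"yaw": 0,"fingers": 0.7},
    {"linear": [-0.2545,0.037,0],"yaw": 0,"fingers": 0.7},
    {"linear": [-0.2545,0.037,0],"yaw": 0,"fingers": 0.7},
    {"linear": [-0.2545,0.037,0],"yaw": 0,"fingers": 0.7},
    {"linear": [-0.2545,0.037,0.05],"yaw": 0,"fingers": 0.7},
    {"linear": [-0.2545,0.037,0.086],"yaw": 0,"fingers": 0.7},
    {"linear": [-0.2545,0.037,0.086],"yaw": 0,"fingers": 0.7},
    {"linear": [-0.2545,0.037,0.086],"yaw": 0,"fingers": 0.1},
    {"linear": [-0.2545,0.037,0.086],"yaw": 0,"fingers": 0.1},
    {"linear": [-0.2545,0.037,0.086],"yaw": 0,"fingers": 0.1},
    {"linear": [-0.2545,0.037,0.086],"yaw": 0,"fingers": 0.1},
    {"linear": [-0.2545,0.037,0.086],"yaw": 0,"fingers": 0.1}
  ],
  "grip_force": 30
}}

```text
time_s: 24.02
position: [0.5651, -0.3397, 0.1773]
orientation: [3.141, 0.001, 1.572]
ft_force: [0.0, 0.3, 3.6]
gripper_width: 0.293
```

>>> {"name": "move_arm", "arguments": {
  "targets": [
    {"linear": [0,0,-0.03],"yaw": 0,"fingers": 0.1},
    {"linear": [0,0,-0.07],"yaw": 0,"fingers": 0.1},
    {"linear": [0,0,-0.1],"yaw": 0,"fingers": 0.1},
    {"linear": [0,0,-0.1],"yaw": 0,"fingers": 0.1}
  ]
}}

```text
time_s: 24.52
position: [0.5659, -0.3403, 0.2796]
orientation: [3.137, 0.003, 1.572]
ft_force: [0.4, 0.3, -1.5]
gripper_width: 0.293
```

```bash
python3 - <<'E'
from rel import *
q=grab('side'); save(q,'s8',1.4); o=ctrl.get_obs(); print(o['time_s'],o['position'],o['orientation'],o['gripper_width'],o['ft_force'])
p=grab('top'); save(p,'t8',1.4)
for r in models.spot_in('board',p): print(r['conf'],at_z(p,r['position'],.017))
E
```

```text
24.575 [ 0.56518859 -0.33969758  0.27690611] [3.14038947e+00 8.71869924e-04 1.57171701e+00] 0.29175957675744274 [ 0.34269684  0.39162043 -3.126338  ]
0.95 [0.5374108  0.02482471 0.017     ]
```

View pics/s8.png

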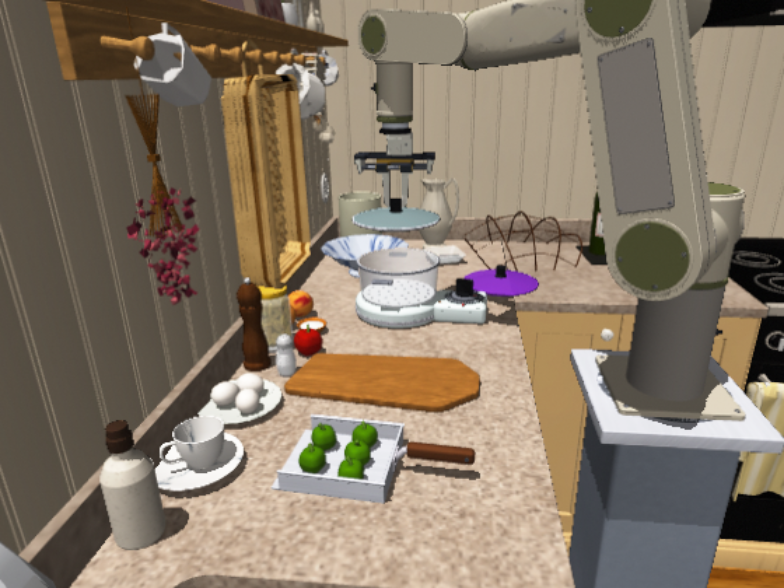

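>>> {"name": "move_arm", "arguments": {
  "targets": [
    {"linear": [0.37,-0.018,0],"yaw": 0,"fingers": 0.1},
    {"linear": [0.37,-0.018,0],"yaw": 0,"fingers": 0.1},
    {"linear": [0.37,-0.018,0],"yaw": 0,"fingers": 0.1},
    {"linear": [0.37,-0.018,0],"yaw": 0,"fingers": 0.1},
    {"linear": [0.37,-0.018,0],"yaw": 0,"fingers": 0.1},
    {"linear": [0.37,-0.018,0],"yaw": 0,"fingers": 0.1},
    {"linear": [0.37,-0.018,0],"yaw": 0,"fingers": 0.1},
    {"linear": [0.37,-0.018,0.06],"yaw": 0,"fingers": 0.1},
    {"linear": [0.37,-0.018,0.12],"yaw": 0,"fingers": 0.1},
    {"linear": [0.37,-0.018,0.17],"yaw": 0,"fingers": 0.1},
    {"linear": [0.37,-0.018,0.2],"yaw": 0,"fingers": 0.1},
    {"linear": [0.37,-0.018,0.21],"yaw": 0,"fingers": 0.1},
    {"linear": [0.37,-0.018,0.218],"yaw": 0,"fingers": 0.1},
    {"linear": [0.37,-0.018,0.218],"yaw": 0,"fingers": 0.1}
  ]
}}

```text
time_s: 26.42
position: [0.5473, 0.0302, 0.0597]
orientation: [3.14, 0.0, 1.572]
ft_force: [-0.2, -0.4, -2.0]
gripper_width: 0.291
```

>>> {"name": "move_arm", "arguments": {
  "targets": [
    {"linear": [0,0,0.003],"yaw": 0,"fingers": 0.1},
    {"linear": [0,0,0.003],"yaw": 0,"fingers": 0.6},
    {"linear": [0,0,0.003],"yaw": 0,"fingers": 0.7},
    {"linear": [0,0,0.003],"yaw": 0,"fingers": 0.7},
    {"linear": [0,0,-0.05],"yaw": 0,"fingers": 0.7},
    {"linear": [0,0,-0.1],"yaw": 0,"fingers": 0.7},
    {"linear": [0.271,-0.116,-0.1],"yaw": 1.655,"fingers": 0.7},
    {"linear": [0.271,-0.116,-0.1],"yaw": 1.655,"fingers": 0.7},
    {"linear": [0.271,-0.116,-0.1],"yaw": 1.655,"fingers": 0.7},
    {"linear": [0.271,-0.116,-0.1],"yaw": 1.655,"fingers": 0.7},
    {"linear": [0.271,-0.116,-0.1],"yaw": 1.655,"fingers": 0.7},
    {"linear": [0.271,-0.116,-0.1],"yaw": 1.655,"fingers": 0.7},
    {"linear": [0.271,-0.116,-0.1],"yaw": 1.655,"fingers": 0.7},
    {"linear": [0.271,-0.116,-0.1],"yaw": 1.655,"fingers": 0.7},
    {"linear": [0.271,-0.116,-0.1],"yaw": 1.655,"fingers": 0.7},
    {"linear": [0.271,-0.116,-0.1],"yaw": 1.655,"fingers": 0.7},
    {"linear": [0.271,-0.116,-0.1],"yaw": 1.655,"fingers": 0.7},
    {"linear": [0.271,-0.116,-0.1],"yaw": 1.655,"fingers": 0.7}
  ]
}}

```text
time_s: 28.68
position: [0.4302, 0.3015, 0.1586]
orientation: [-3.142, 0.0, -0.082]
ft_force: [1.1, -0.8, 0.1]
gripper_width: 0.702
```

```bash
python3 - <<'E'
from rel import *
q=grab('side'); save(q,'s9',1.4); o=ctrl.get_obs(); print(o['time_s'],o['position'],o['orientation'],o['joint_positions'])
print(rel([.4314,.3025,.023],-.083))
E
```

```text
28.725 [0.43020236 0.30146264 0.15861137] [-3.14159153e+00  3.62444993e-05 -8.20051900e-02] [ 5.13590523e-01 -3.56599074e-02  1.77003120e+00  2.15507704e-05
  1.40725073e+00  2.16638853e+00]
([0.0011, -0.0011, 0.1356], 0.001)
```

View pics/s9.png

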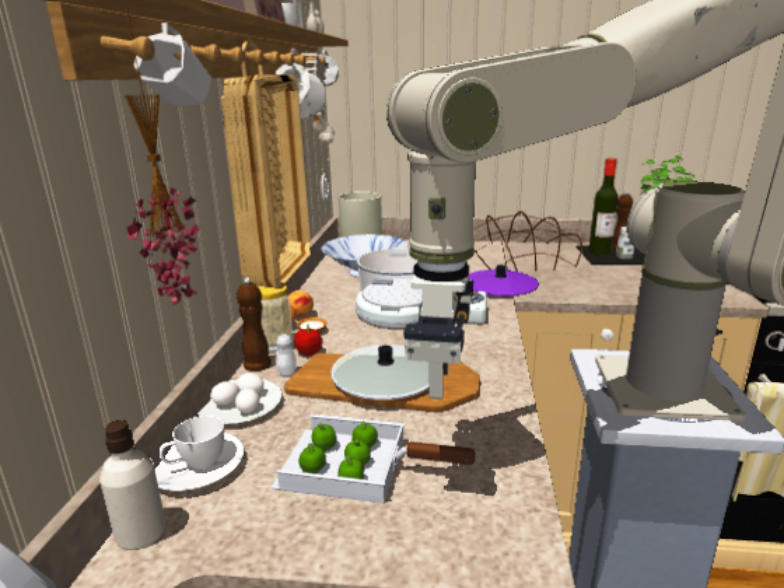

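>>> {"name": "move_arm", "arguments": {
  "targets": [
    {"linear": [0,0,0.06],"yaw": 0,"fingers": 0.6},
    {"linear": [0,0,0.11],"yaw": 0,"fingers": 0.5},
    {"linear": [0,0,0.135],"yaw": 0,"fingers": 0.5},
    {"linear": [0,0,0.135],"yaw": 0,"fingers": 0.5},
    {"linear": [0,0,0.135],"yaw": 0,"fingers": 0.0},
    {"linear": [0,0,0.135],"yaw": 0,"fingers": 0.0},
    {"linear": [0,0,0.135],"yaw": 0,"fingers": 0.0},
    {"linear": [0,0,0.135],"yaw": 0,"fingers": 0.0},
    {"linear": [0,0,0.135],"yaw": 0,"fingers": 0.0},
    {"linear": [0,0,0.13],"yaw": 0,"fingers": 0.0},
    {"linear": [0,0,0.125],"yaw": 0,"fingers": 0.0},
    {"linear": [0,0,0.12],"yaw": 0,"fingers": 0.0},
    {"linear": [0,0,0.12],"yaw": 0,"fingers": 0.0}
  ],
  "grip_force": 60
}}

```text
time_s: 30.35
position: [0.4303, 0.3015, 0.039]
orientation: [-3.141, -0.0, -0.083]
ft_force: [0.5, 0.2, -3.1]
gripper_width: 0.193
```

```bash
python3 - <<'E'
from rel import *
q=grab('side'); save(q,'s10',1.4); o=ctrl.get_obs(); print(o['time_s'],o['position'],o['orientation'],o['gripper_width'],o['ft_force'],o['wrist_torque'])
E
```

```text
30.4 [0.43022957 0.30144702 0.03873313] [-3.14151495e+00 -7.25448616e-05 -8.33057679e-02] 0.19042702078338228 [-0.68418086  0.90110699 -2.909253  ] [-0.00359983  0.62157001  0.00174554]
```

View pics/s10.png

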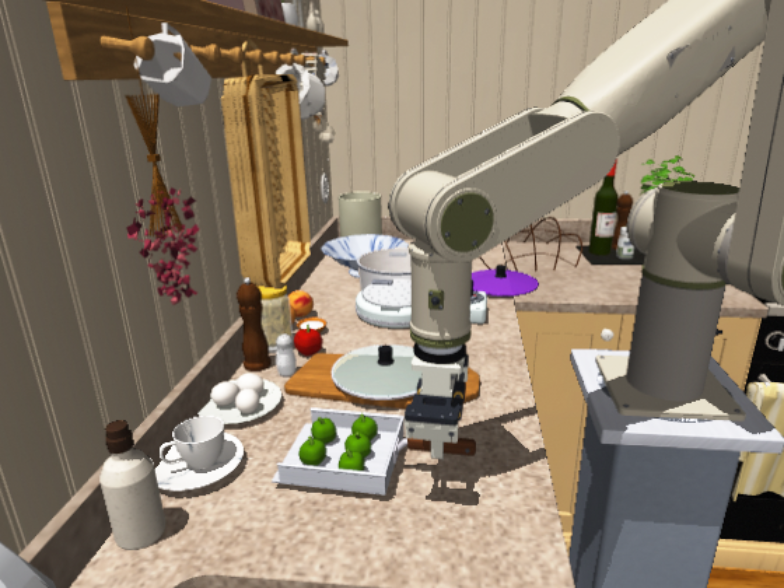

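>>> {"name": "move_arm", "arguments": {
  "targets": [
    {"linear": [0,0,-0.01],"yaw": 0,"fingers": 0.0},
    {"linear": [0,0,-0.03],"yaw": 0,"fingers": 0.0},
    {"linear": [0,0,-0.055],"yaw": 0,"fingers": 0.0},
    {"linear": [0,0,-0.08],"yaw": 0,"fingers": 0.0},
    {"linear": [0,0,-0.105],"yaw": 0,"fingers": 0.0},
    {"linear": [0,0,-0.13],"yaw": 0,"fingers": 0.0},
    {"linear": [0,0,-0.155],"yaw": 0,"fingers": 0.0},
    {"linear": [0,0,-0.18],"yaw": 0,"fingers": 0.0},
    {"linear": [0,0,-0.195],"yaw": 0,"fingers": 0.0},
    {"linear": [0,0,-0.2],"yaw": 0,"fingers": 0.0},
    {"linear": [0,0,-0.2],"yaw": 0,"fingers": 0.0}
  ]
}}

```text
time_s: 31.78
position: [0.4301, 0.3014, 0.2382]
orientation: [3.141, 0.0, -0.083]
ft_force: [0.6, -0.5, -3.8]
gripper_width: 0.191
```

```bash
python3 - <<'E'
from rel import *
q=grab('side'); save(q,'s11',1.4); o=ctrl.get_obs(); print(o['time_s'],o['position'],o['orientation'],o['gripper_width'],o['ft_force'],o['wrist_torque'])
E
```

```text
31.825 [0.42982543 0.30123807 0.23766215] [ 3.14076581e+00  1.15642026e-03 -8.31587430e-02] 0.18806500063829282 [ 0.028946    0.6026638  -3.38492744] [0.03648294 0.57712646 0.08240949]
```

View pics/s11.png

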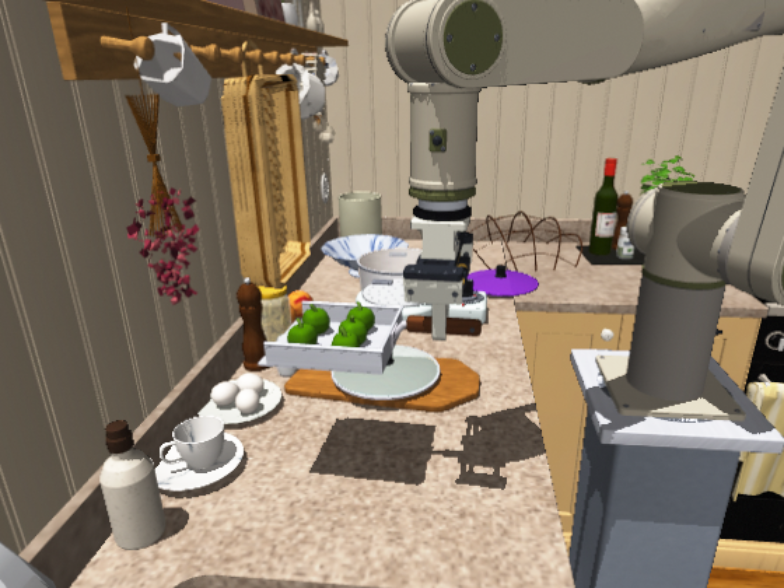

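>>> {"name": "move_arm", "arguments": {
  "targets": [
    {"linear": [0.002,0.01,0],"yaw": 0,"fingers": 0.0},
    {"linear": [0.004,0.03,0],"yaw": 0,"fingers": 0.0},
    {"linear": [0.006,0.06,0],"yaw": 0,"fingers": 0.0},
    {"linear": [0.009,0.095,0],"yaw": 0,"fingers": 0.0},
    {"linear": [0.012,0.13,0],"yaw": 0,"fingers": 0.0},
    {"linear": [0.015,0.165,0],"yaw": 0,"fingers": 0.0},
    {"linear": [0.018,0.2,0],"yaw": 0,"fingers": 0.0},
    {"linear": [0.018,0.235,0],"yaw": 0,"fingers": 0.0},
    {"linear": [0.018,0.27,0],"yaw": 0,"fingers": 0.0},
    {"linear": [0.016,0.305,0],"yaw": 0,"fingers": 0.0},
    {"linear": [0.014,0.34,0],"yaw": 0,"fingers": 0.0},
    {"linear": [0.01,0.375,0],"yaw": 0,"fingers": 0.0},
    {"linear": [0.005,0.41,0],"yaw": 0,"fingers": 0.0},
    {"linear": [0.0,0.445,0],"yaw": 0,"fingers": 0.0},
    {"linear": [-0.005,0.48,0],"yaw": 0,"fingers": 0.0},
    {"linear": [-0.01,0.515,0],"yaw": 0,"fingers": 0.0},
    {"linear": [-0.016,0.55,0],"yaw": 0,"fingers": 0.0},
    {"linear": [-0.021,0.58,0],"yaw": 0,"fingers": 0.0},
    {"linear": [-0.025,0.605,0],"yaw": 0,"fingers": 0.0},
    {"linear": [-0.027,0.62,0],"yaw": 0,"fingers": 0.0}
  ]
}}

```text
time_s: 34.33
position: [0.3502, -0.3156, 0.2384]
orientation: [3.141, 0.001, -0.085]
ft_force: [-0.1, -0.1, -2.8]
gripper_width: 0.189
```

```bash
python3 - <<'E'
from rel import *
q=grab('side'); save(q,'s12',1.4); p=grab('top'); save(p,'t12',1.4);o=ctrl.get_obs(); print(o['time_s'],o['position'],o['orientation'],o['gripper_width'],o['ft_force'],o['wrist_torque'])
E
```

```text
34.425 [ 0.35064143 -0.31532586  0.23842534] [ 3.14139054e+00  6.39736718e-04 -8.54162922e-02] 0.19130319668444778 [ 0.31435877  0.60607008 -3.38202887] [ 0.05360273  0.60820183 -0.00148908]
```

View pics/s12.png

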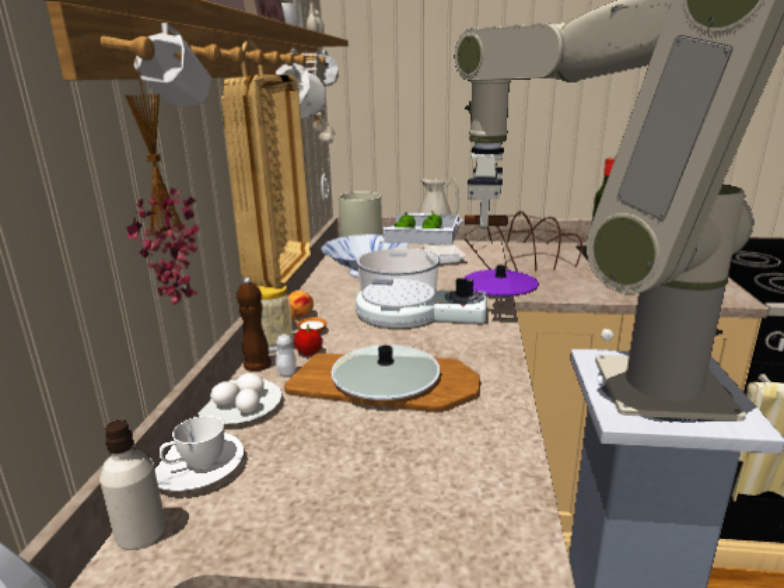

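View pics/t12.png

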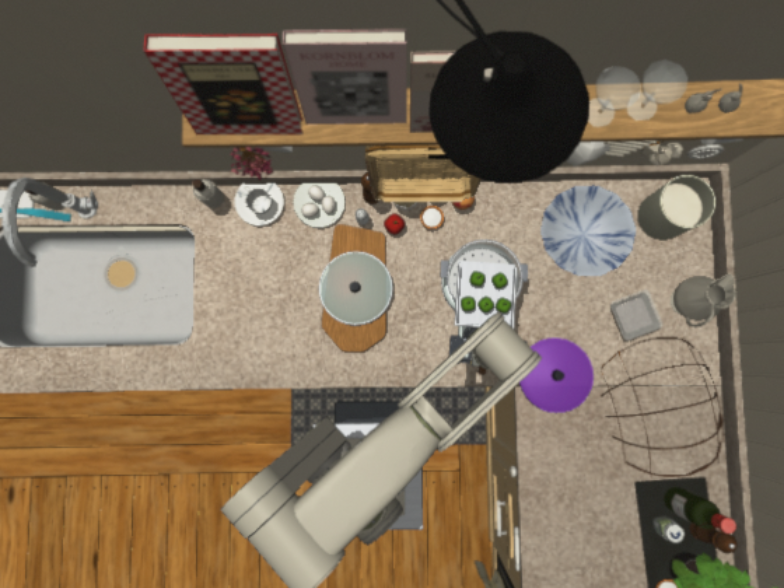

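>>> {"name": "move_arm", "arguments": {
  "targets": [
    {"linear": [0,0.005,0.015],"yaw": 0,"fingers": 0.0},
    {"linear": [0,0.005,0.035],"yaw": 0,"fingers": 0.0},
    {"linear": [0,0.005,0.05],"yaw": 0,"fingers": 0.0},
    {"linear": [0,0.005,0.06],"yaw": 0,"fingers": 0.0},
    {"linear": [0,0.005,0.06],"yaw": 0,"fingers": 0.0},
    {"linear": [0,0.005,0.06],"yaw": 0,"fingers": 0.0}
  ]
}}

```text
time_s: 35.17
position: [0.3517, -0.3194, 0.1793]
orientation: [3.141, -0.001, -0.083]
ft_force: [0.1, -0.4, -2.9]
gripper_width: 0.193
```

```bash
python3 - <<'E'
from rel import *
q=grab('side'); o=ctrl.get_obs(); print(o['time_s'],o['position'],o['orientation'],o['gripper_width'],o['ft_force'],o['wrist_torque'])
t=q['frame'][120:240,200:380]; cv2.imwrite('pics/s13.png',cv2.resize(t,None,fx=4.4,fy=4.4,interpolation=2))
E
```

```text
35.225 [ 0.35178395 -0.3195112   0.17951512] [ 3.14058264e+00 -1.09152351e-03 -8.30918711e-02] 0.19077052134515823 [-0.04724236  0.24884014 -2.5573448 ] [-0.02277913  0.60332591 -0.0008422 ]
```

View pics/s13.png

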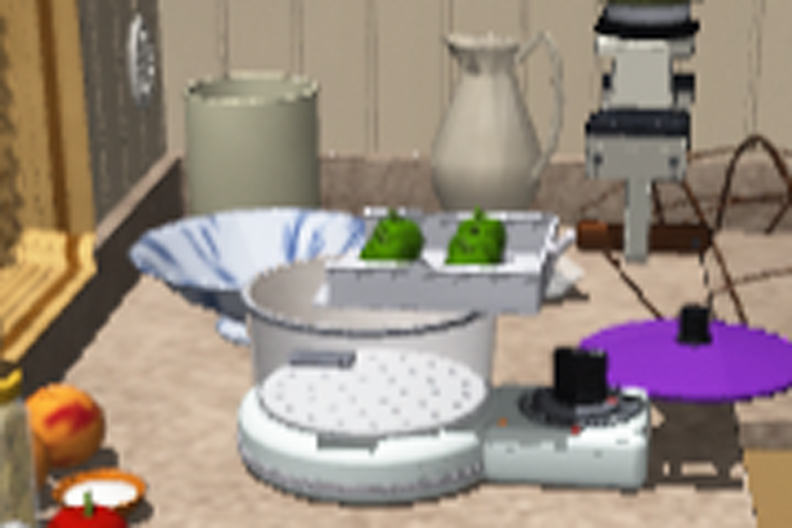

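>>> {"name": "move_arm", "arguments": {
  "targets": [
    {"linear": [0,0,0],"yaw": 0,"fingers": 0.0},
    {"linear": [0,0,0],"yaw": 0,"fingers": 0.0}
  ],
  "grip_force": 25
}}

```text
time_s: 35.48
position: [0.3518, -0.3195, 0.1794]
orientation: [3.141, -0.001, -0.083]
ft_force: [-0.4, 0.5, -0.5]
gripper_width: 0.19
```

```bash
cat > look.py <<'E'
from rel import *
import sys
q=grab('side'); o=ctrl.get_obs(); print(o['time_s'],o['position'],o['gripper_width'],o['ft_force'],o['wrist_torque'])
t=q['frame'][100:240,200:380]; cv2.imwrite('pics/%s.png'%sys.argv[1],cv2.resize(t,None,fx=4.2,fy=4.2,interpolation=2))
E
python3 look.py s14
```

```text
35.525 [ 0.35176339 -0.31952247  0.17935692] 0.19214886960239544 [ 0.51943013  0.00989885 -0.8384178 ] [ 0.03948851  0.05833497 -0.02498539]
```

View pics/s14.png

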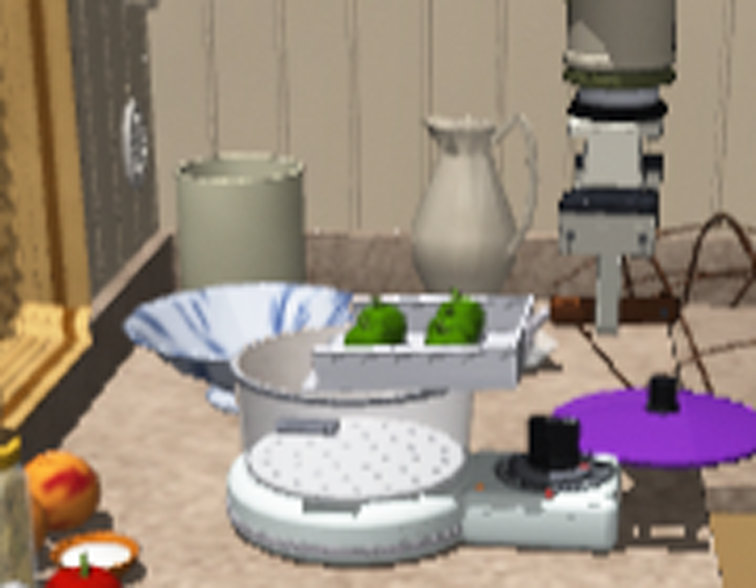

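>>> {"name": "move_arm", "arguments": {
  "targets": [
    {"linear": [0.002,0,-0.01],"yaw": 0,"fingers": 0.0},
    {"linear": [0.003,0,-0.018],"yaw": 0,"fingers": 0.0},
    {"linear": [0.005,0,-0.028],"yaw": 0,"fingers": 0.0},
    {"linear": [0.005,0,-0.028],"yaw": 0,"fingers": 0.0}
  ],
  "grip_force": 8
}}

```text
time_s: 36.02
position: [0.3568, -0.3202, 0.2081]
orientation: [3.14, -0.001, -0.083]
ft_force: [0.2, -0.3, -0.4]
gripper_width: 0.198
```

```bash
python3 look.py s15
```

```text
36.075 [ 0.35653999 -0.32007039  0.20749219] 0.19522130589842907 [-0.72947919 -1.18954854  0.84576642] [-0.1731382   0.24490355 -0.06549797]
```

View pics/s15.png

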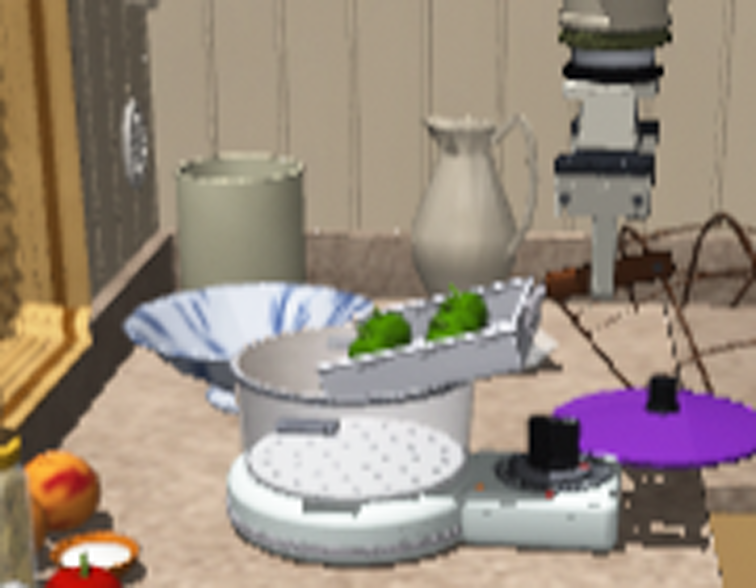

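>>> {"name": "move_arm", "arguments": {
  "targets": [
    {"linear": [0.003,0,-0.013],"yaw": 0,"fingers": 0.0},
    {"linear": [0.007,0,-0.027],"yaw": 0,"fingers": 0.0},
    {"linear": [0.012,0,-0.042],"yaw": 0,"fingers": 0.0},
    {"linear": [0.018,0,-0.056],"yaw": 0,"fingers": 0.0},
    {"linear": [0.018,0,-0.056],"yaw": 0,"fingers": 0.0}
  ],
  "grip_force": 8
}}

```text
time_s: 36.7
position: [0.3753, -0.3218, 0.2646]
orientation: [3.139, -0.002, -0.083]
ft_force: [-0.2, -1.9, -0.2]
gripper_width: 0.196
```

```bash
python3 look.py s16
```

```text
36.75 [ 0.37477683 -0.32150373  0.26361413] 0.19268772920694313 [ 1.00162377 -1.47757167  0.51003273] [-0.23571277 -0.03833044 -0.08215979]
```

View pics/s16.png

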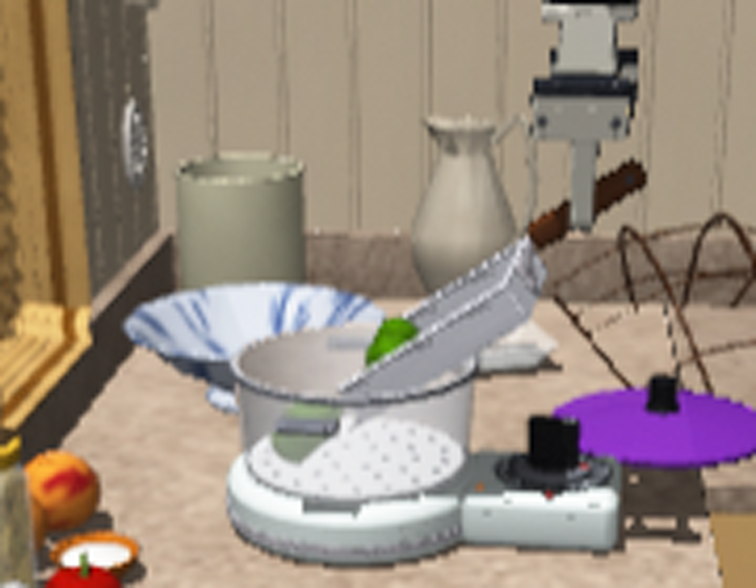

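>>> {"name": "move_arm", "arguments": {
  "targets": [
    {"linear": [0.006,0,-0.014],"yaw": 0,"fingers": 0.0},
    {"linear": [0.013,0,-0.026],"yaw": 0,"fingers": 0.0},
    {"linear": [0.022,0,-0.037],"yaw": 0,"fingers": 0.0},
    {"linear": [0.03,0,-0.047],"yaw": 0,"fingers": 0.0},
    {"linear": [0.038,0,-0.056],"yaw": 0,"fingers": 0.0},
    {"linear": [0.038,0,-0.056],"yaw": 0,"fingers": 0.0},
    {"linear": [0.038,0,-0.056],"yaw": 0,"fingers": 0.0},
    {"linear": [0.038,0,-0.056],"yaw": 0,"fingers": 0.0}
  ],
  "grip_force": 8
}}

```text
time_s: 37.75
position: [0.4118, -0.3241, 0.3181]
orientation: [-3.141, 0.001, -0.083]
ft_force: [0.0, -0.9, -1.9]
gripper_width: 0.194
```

```bash
python3 look.py s17; python3 -c "
from h import *
p=grab('top'); t=p['frame'][150:270,290:400]; cv2.imwrite('pics/t17.png',cv2.resize(t,None,fx=5,fy=5,interpolation=2))"
```

```text
37.8 [ 0.41179385 -0.324083    0.31816716] 0.19336974988504696 [ 0.46642029 -0.24344775 -1.99306984] [-0.01240629  0.22168413 -0.02247429]
```

View pics/s17.png

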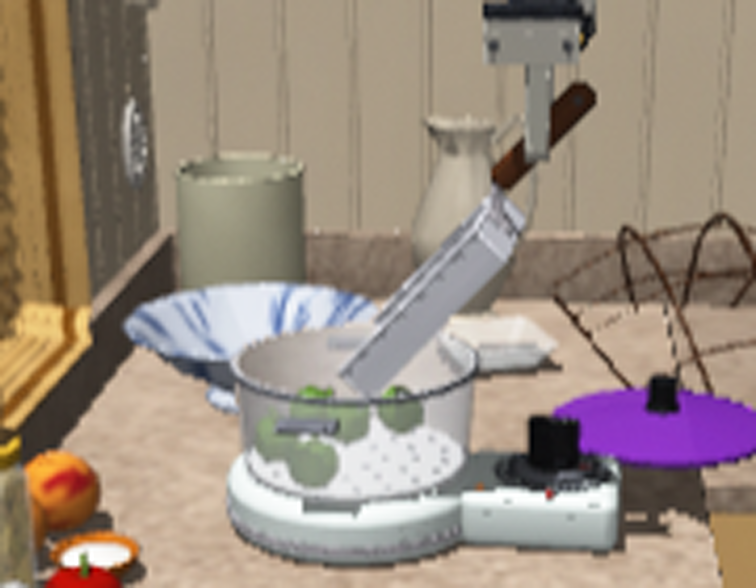

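View pics/t17.png

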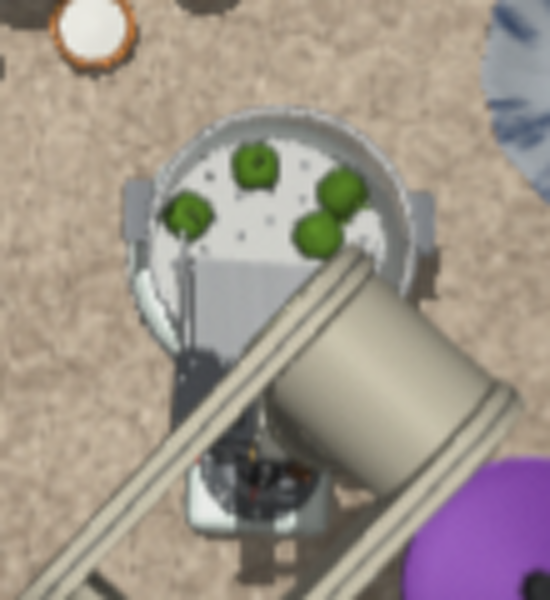

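>>> {"name": "move_arm", "arguments": {
  "targets": [
    {"linear": [0,0,-0.02],"yaw": 0,"fingers": 0.0},
    {"linear": [0,0,-0.05],"yaw": 0,"fingers": 0.0},
    {"linear": [0,0,-0.06],"yaw": 0,"fingers": 0.0},
    {"linear": [0.0,-0.015,-0.06],"yaw": 0,"fingers": 0.0},
    {"linear": [0.005,-0.045,-0.06],"yaw": 0,"fingers": 0.0},
    {"linear": [0.01,-0.085,-0.06],"yaw": 0,"fingers": 0.0},
    {"linear": [0.015,-0.125,-0.06],"yaw": 0,"fingers": 0.0},
    {"linear": [0.02,-0.17,-0.06],"yaw": 0,"fingers": 0.0},
    {"linear": [0.025,-0.215,-0.06],"yaw": 0,"fingers": 0.0},
    {"linear": [0.03,-0.26,-0.06],"yaw": 0,"fingers": 0.0},
    {"linear": [0.035,-0.305,-0.06],"yaw": 0,"fingers": 0.0},
    {"linear": [0.04,-0.35,-0.06],"yaw": 0,"fingers": 0.0},
    {"linear": [0.045,-0.395,-0.06],"yaw": 0,"fingers": 0.0},
    {"linear": [0.05,-0.44,-0.06],"yaw": 0,"fingers": 0.0},
    {"linear": [0.058,-0.485,-0.06],"yaw": 0,"fingers": 0.0},
    {"linear": [0.066,-0.53,-0.06],"yaw": 0,"fingers": 0.0},
    {"linear": [0.074,-0.57,-0.06],"yaw": 0,"fingers": 0.0},
    {"linear": [0.08,-0.6,-0.06],"yaw": 0,"fingers": 0.0},
    {"linear": [0.084,-0.626,-0.06],"yaw": 0,"fingers": 0.0},
    {"linear": [0.084,-0.626,-0.06],"yaw": 0,"fingers": 0.0}
  ],
  "grip_force": 20
}}

```text
time_s: 40.35
position: [0.5465, 0.2946, 0.3761]
orientation: [3.14, 0.003, -0.081]
ft_force: [-0.1, 0.3, -2.9]
gripper_width: 0.187
```

```bash
python3 - <<'E'
from rel import *
q=grab('side'); save(q,'s18',1.4);p=grab('top'); t=p['frame'][150:270,290:400]; cv2.imwrite('pics/t18.png',cv2.resize(t,None,fx=5,fy=5,interpolation=2))
o=ctrl.get_obs(); print(o['time_s'],o['position'],o['orientation'],o['gripper_width'],o['ft_force'],o['wrist_torque'])
E
```

```text
40.45 [0.54698607 0.29267293 0.37730274] [ 3.14032516e+00  1.91893367e-03 -8.24235140e-02] 0.191031491437842 [ 0.7617894   0.41560443 -1.06403368] [-0.00636805  0.24327092 -0.01132202]
```

View pics/s18.png

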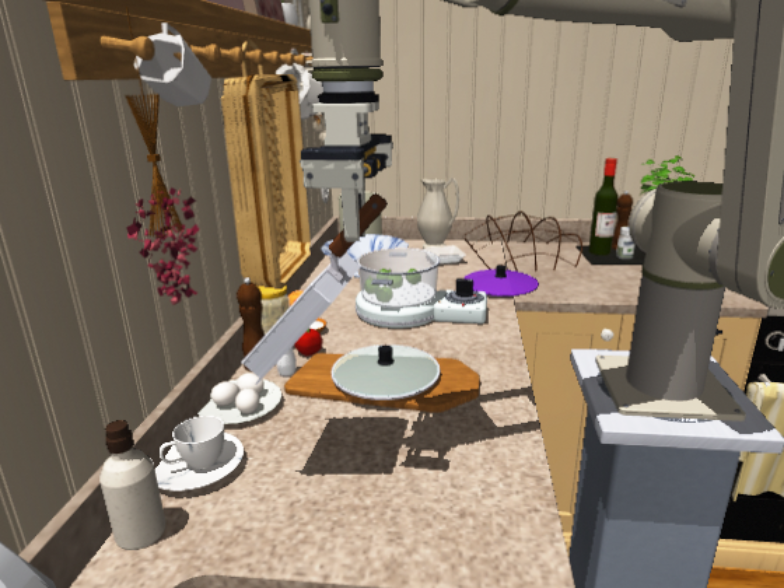

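View pics/t18.png

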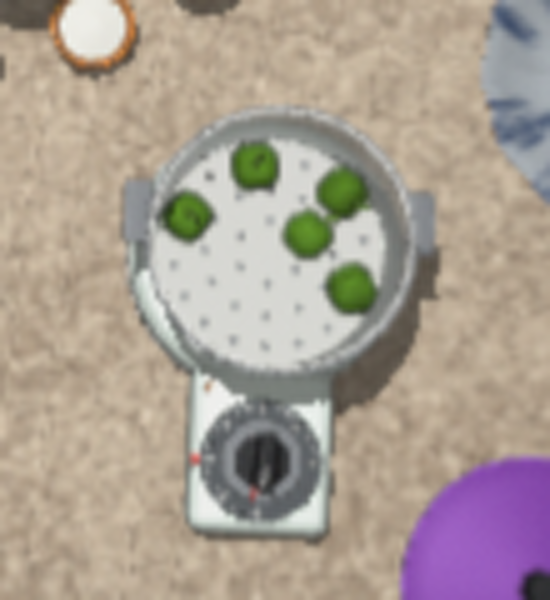

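>>> {"name": "move_arm", "arguments": {
  "targets": [
    {"linear": [0,0,0.04],"yaw": 0,"fingers": 0.0},
    {"linear": [0,0,0.09],"yaw": 0,"fingers": 0.0},
    {"linear": [0,0,0.14],"yaw": 0,"fingers": 0.0},
    {"linear": [0,0,0.175],"yaw": 0,"fingers": 0.0},
    {"linear": [0,0,0.189],"yaw": 0,"fingers": 0.0},
    {"linear": [-0.02,0,0.205],"yaw": 0,"fingers": 0.0},
    {"linear": [-0.04,0,0.2215],"yaw": 0,"fingers": 0.0},
    {"linear": [-0.054,0,0.238],"yaw": 0,"fingers": 0.0},
    {"linear": [-0.067,0,0.255],"yaw": 0,"fingers": 0.0},
    {"linear": [-0.078,0,0.274],"yaw": 0,"fingers": 0.0},
    {"linear": [-0.088,0,0.293],"yaw": 0,"fingers": 0.0},
    {"linear": [-0.096,0,0.314],"yaw": 0,"fingers": 0.0},
    {"linear": [-0.102,0,0.334],"yaw": 0,"fingers": 0.0},
    {"linear": [-0.105,0,0.347],"yaw": 0,"fingers": 0.0},
    {"linear": [-0.106,0,0.354],"yaw": 0,"fingers": 0.0},
    {"linear": [-0.106,0,0.354],"yaw": 0,"fingers": 0.0}
  ],
  "grip_force": 10
}}

```text
time_s: 42.45
position: [0.4424, 0.3015, 0.0247]
orientation: [3.142, 0.0, -0.083]
ft_force: [-1.3, 0.1, 0.6]
gripper_width: 0.19
```

```bash
python3 - <<'E'
from rel import *
q=grab('side'); save(q,'s19',1.4)
o=ctrl.get_obs(); print(o['time_s'],o['position'],o['orientation'],o['gripper_width'],o['ft_force'],o['wrist_torque'])
E
```

```text
42.5 [0.44266225 0.301523   0.02507088] [-3.14143408e+00 -4.91314856e-04 -8.33069206e-02] 0.18917296952088203 [ 0.41102054 -0.28605745  0.40335595] [-0.09064106  0.39186505 -0.02230417]
```

View pics/s19.png

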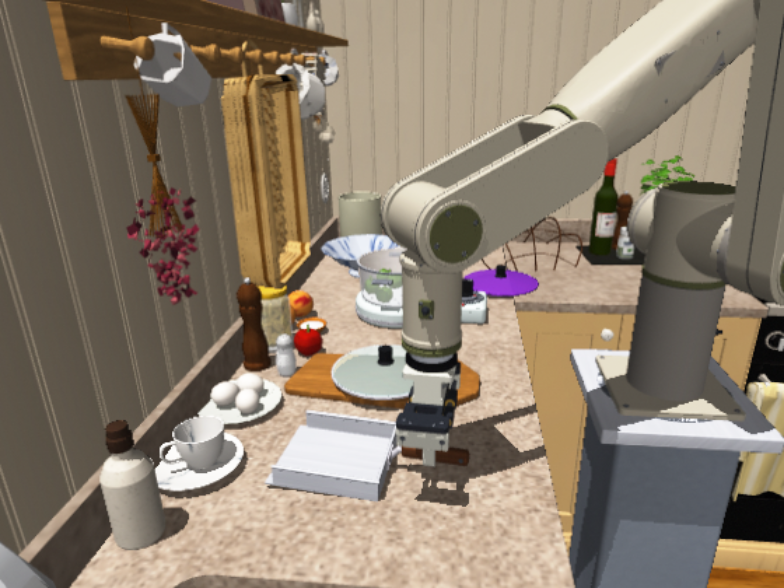

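>>> {"name": "move_arm", "arguments": {
  "targets": [
    {"linear": [0,0,0],"yaw": 0,"fingers": 0.4},
    {"linear": [0,0,0],"yaw": 0,"fingers": 0.6},
    {"linear": [0,0,0],"yaw": 0,"fingers": 0.6},
    {"linear": [0,0,-0.05],"yaw": 0,"fingers": 0.6},
    {"linear": [0,0,-0.11],"yaw": 0,"fingers": 0.6},
    {"linear": [0,0,-0.17],"yaw": 0,"fingers": 0.7},
    {"linear": [0,0,-0.17],"yaw": 0,"fingers": 0.7}
  ]
}}

```text
time_s: 43.38
position: [0.4456, 0.3033, 0.2016]
orientation: [-3.135, -0.01, -0.083]
ft_force: [0.5, 0.3, -0.7]
gripper_width: 0.693
```

```bash
cat > lid.py <<'E'
from ov import *
def knob(c,zr):
    for n in ('side','top'):
        p=grab(n); X=cloud(p); f=p['frame'].astype(int)
        m=(f.max(-1)<70)&(abs(X[...,0]-c[0])<.08)&(abs(X[...,1]-c[1])<.08)&(X[...,2]>zr[0])&(X[...,2]<zr[1])
        uv=np.argwhere(m)[:,::-1]
        if len(uv): print(n,len(uv),'cloud',X[m].mean(0),'atz',at_z(p,uv.mean(0),(zr[0]+zr[1])/2))
E
python3 - <<'E'
from lid import *
from rel import *
knob((.547,.03),(.05,.10))
q=grab('side'); save(q,'s20',1.4)
o=ctrl.get_obs(); print(o['time_s'],o['position'],o['orientation'],o['gripper_width'])
for n in('side','top'):
    p=grab(n); print([(r['conf'],r['position'],at_z(p,r['position'],.066)) for r in models.spot_in('lid_knob',p)])
    print([(r['conf'],r['position'],at_z(p,r['position'],.04)) for r in models.spot_in('lid',p)])
save(p,'t20',1.4)
E
```

```text
side 111 cloud [0.54693216 0.03800969 0.06653976] atz [0.54461074 0.05418072 0.075     ]
top 29 cloud [0.54458709 0.0273364  0.0765802 ] atz [0.54476832 0.02746357 0.075     ]
43.525 [0.4418612  0.30122612 0.19373793] [ 3.14103261e+00  8.63995327e-04 -8.32142770e-02] 0.7008745096669594
[(0.79, [358.3, 201.3], array([ 0.29322706, -0.39800091,  0.066     ])), (0.6, [273.9, 267.2], array([0.53933988, 0.11599619, 0.066     ]))]
[(0.91, [274.1, 265.6], array([0.54671028, 0.06150998, 0.04      ])), (0.65, [248.0, 324.5], array([0.56854855, 0.32078352, 0.04      ])), (0.6, [359.6, 202.0], array([ 0.28304347, -0.46203739,  0.04      ]))]
[(0.92, [252.9, 204.2], array([0.54879161, 0.03075797, 0.066     ])), (0.82, [394.5, 271.0], array([ 0.27441798, -0.53380959,  0.066     ]))]
[(0.85, [397.1, 266.9], array([ 0.29008135, -0.5503364 ,  0.04      ])), (0.84, [252.5, 205.5], array([0.54633748, 0.03433927, 0.04      ]))]
```

View pics/s20.png

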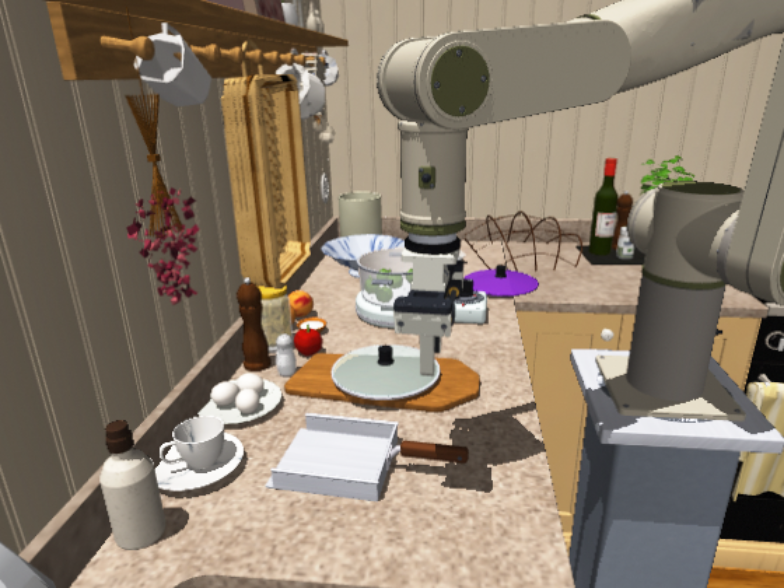

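View pics/t20.png

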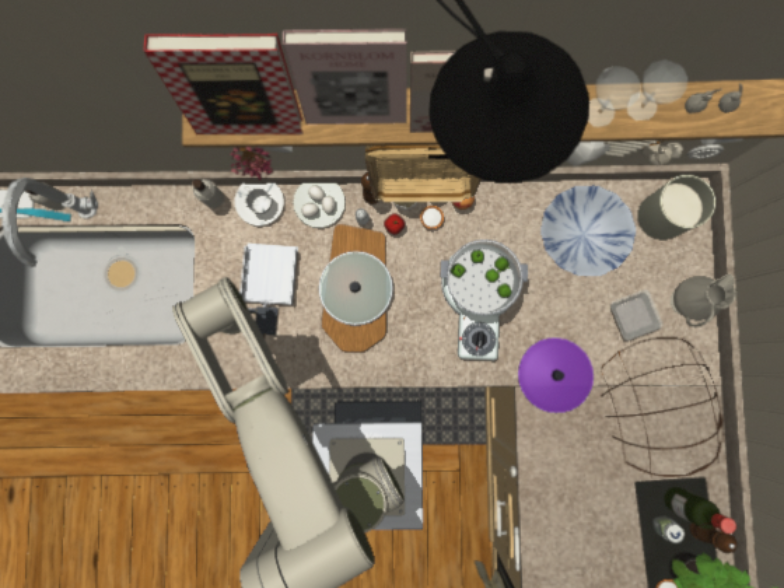

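>>> {"name": "move_arm", "arguments": {
  "targets": [
    {"linear": [0.1265,0.2615,0],"yaw": 0,"fingers": 0.7},
    {"linear": [0.1265,0.2615,0],"yaw": 0,"fingers": 0.7},
    {"linear": [0.1265,0.2615,0],"yaw": 0,"fingers": 0.7},
    {"linear": [0.1265,0.2615,0],"yaw": 0,"fingers": 0.7},
    {"linear": [0.1265,0.2615,0],"yaw": 0,"fingers": 0.7},
    {"linear": [0.1265,0.2615,0],"yaw": 0,"fingers": 0.7},
    {"linear": [0.1265,0.2615,0],"yaw": 0,"fingers": 0.7},
    {"linear": [0.1265,0.2615,0],"yaw": 0,"fingers": 0.7},
    {"linear": [0.1265,0.2615,0.06],"yaw": 0,"fingers": 0.7},
    {"linear": [0.1265,0.2615,0.11],"yaw": 0,"fingers": 0.7},
    {"linear": [0.1265,0.2615,0.135],"yaw": 0,"fingers": 0.7},
    {"linear": [0.1265,0.2615,0.135],"yaw": 0,"fingers": 0.7},
    {"linear": [0.1265,0.2615,0.135],"yaw": 0,"fingers": 0.1},
    {"linear": [0.1265,0.2615,0.135],"yaw": 0,"fingers": 0.1},
    {"linear": [0.1265,0.2615,0.135],"yaw": 0,"fingers": 0.1},
    {"linear": [0.1265,0.2615,0.135],"yaw": 0,"fingers": 0.1},
    {"linear": [0.1265,0.2615,0.135],"yaw": 0,"fingers": 0.1}
  ],
  "grip_force": 30
}}

```text
time_s: 45.95
position: [0.547, 0.0302, 0.0602]
orientation: [3.141, -0.001, -0.083]
ft_force: [-0.4, -0.1, 3.3]
gripper_width: 0.29
```

```bash
python3 - <<'E'
from ov import *
for n in ('top','side'):
    p=grab(n); X=cloud(p)
    r=np.hypot(X[...,0]-.565,X[...,1]+.338)
    m=(X[...,2]>.135)&(X[...,2]<.16)&(r<.13)&(r>.08)
    A=X[m]; 
    c=np.linalg.lstsq(np.c_[2*A[:,:2],np.ones(len(A))],(A[:,:2]**2).sum(1),rcond=None)[0]
    print(n,len(A),c[:2],np.sqrt(c[2]+c[0]**2+c[1]**2), np.percentile(A[:,2],[5,50,95]))
    b=(.565,-.338)
    draw(p,[(circ((*b,.145),.1065),(0,0,255)),(circ((*b,.145),.1),(0,255,255))],5,(290,150,400,260) if n=='top' else (220,160,350,240),'rim'+n)
E
```

```text
top 334 [ 0.56295261 -0.33757673] 0.10248629960531605 [0.13733409 0.14461075 0.1530793 ]
side 139 [ 0.56199154 -0.33544781] 0.10243801277973195 [0.13592297 0.13982124 0.14222999]
```

View pics/rimtop.png

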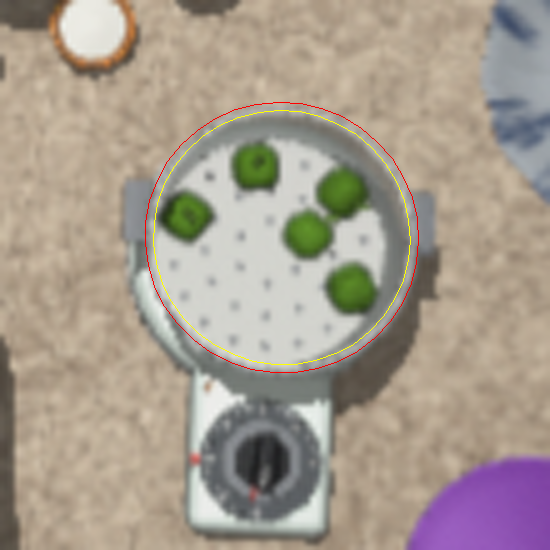

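View pics/rimside.png

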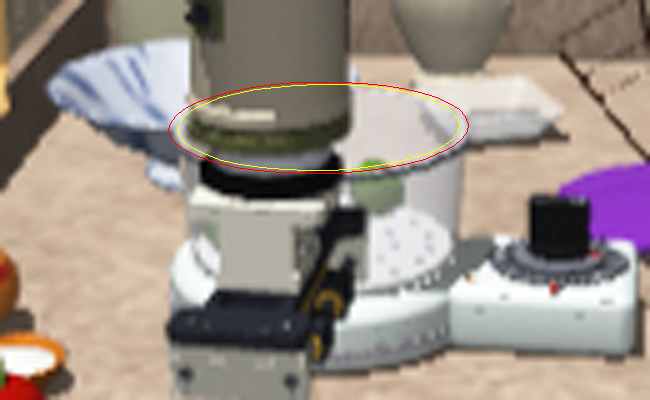

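>>> {"name": "move_arm", "arguments": {
  "targets": [
    {"linear": [0,0,-0.05],"yaw": 0,"fingers": 0.1},
    {"linear": [0,0,-0.11],"yaw": 0,"fingers": 0.1},
    {"linear": [0,0,-0.17],"yaw": 0,"fingers": 0.1},
    {"linear": [0.015,0.1,-0.2],"yaw": 0,"fingers": 0.1},
    {"linear": [0.048,0.3665,-0.2],"yaw": 0,"fingers": 0.1},
    {"linear": [0.048,0.3665,-0.2],"yaw": 0,"fingers": 0.1},
    {"linear": [0.048,0.3665,-0.2],"yaw": 0,"fingers": 0.1},
    {"linear": [0.048,0.3665,-0.2],"yaw": 0,"fingers": 0.1},
    {"linear": [0.048,0.3665,-0.2],"yaw": 0,"fingers": 0.1},
    {"linear": [0.048,0.3665,-0.2],"yaw": 0,"fingers": 0.1},
    {"linear": [0.048,0.3665,-0.2],"yaw": 0,"fingers": 0.1},
    {"linear": [0.048,0.3665,-0.2],"yaw": 0,"fingers": 0.1},
    {"linear": [0.048,0.3665,-0.16],"yaw": 0,"fingers": 0.1},
    {"linear": [0.048,0.3665,-0.135],"yaw": 0,"fingers": 0.1},
    {"linear": [0.048,0.3665,-0.125],"yaw": 0,"fingers": 0.1},
    {"linear": [0.048,0.3665,-0.119],"yaw": 0,"fingers": 0.1},
    {"linear": [0.048,0.3665,-0.119],"yaw": 0,"fingers": 0.1}
  ]
}}

```text
time_s: 48.18
position: [0.5644, -0.3388, 0.1796]
orientation: [3.141, -0.001, -0.083]
ft_force: [-0.4, -0.2, -2.7]
gripper_width: 0.292
```

```bash
python3 look.py s21
```

```text
48.225 [ 0.56453071 -0.33898522  0.17992051] 0.2935391225545287 [-0.41959143 -0.5341031  -2.03717461] [-0.04842895  0.1294987   0.0106724 ]
```

View pics/s21.png

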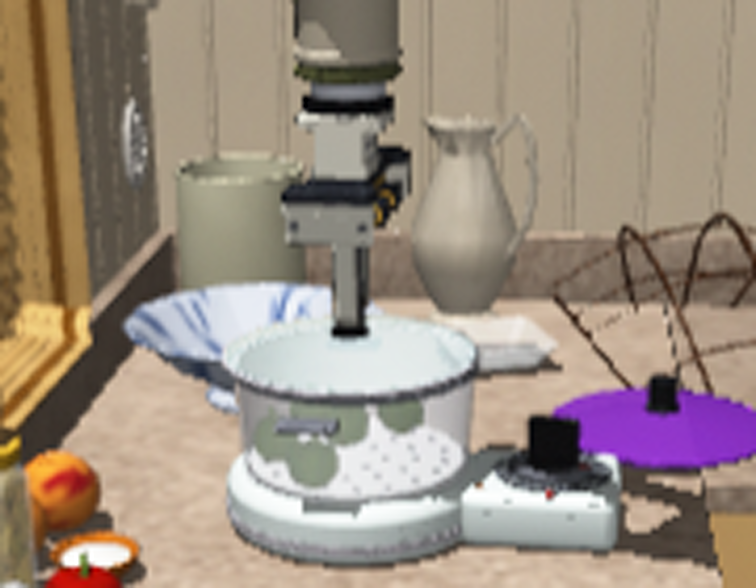

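>>> {"name": "move_arm", "arguments": {
  "targets": [
    {"linear": [0,0,0.002],"yaw": 0,"fingers": 0.1},
    {"linear": [0,0,0.003],"yaw": 0,"fingers": 0.1},
    {"linear": [0,0,0.003],"yaw": 0,"fingers": 0.5},
    {"linear": [0,0,0.003],"yaw": 0,"fingers": 0.7},
    {"linear": [0,0,0.003],"yaw": 0,"fingers": 0.7},
    {"linear": [0,0,-0.05],"yaw": 0,"fingers": 0.7},
    {"linear": [0,0,-0.1],"yaw": 0,"fingers": 0.7},
    {"linear": [-0.1,0,-0.1],"yaw": 0,"fingers": 0.7},
    {"linear": [-0.14,0,-0.1],"yaw": 0,"fingers": 0.7},
    {"linear": [-0.14,0,-0.1],"yaw": 0,"fingers": 0.7}
  ]
}}

```text
time_s: 49.48
position: [0.4216, -0.3268, 0.2781]
orientation: [-3.141, 0.001, -0.085]
ft_force: [0.2, 0.0, 0.4]
gripper_width: 0.698
```

```bash
python3 - <<'E'
from lid import *
knob((.565,-.338),(.172,.205))
for n in ('side','top'):
    p=grab(n); X=cloud(p)
    r=np.hypot(X[...,0]-.564,X[...,1]+.338)
    m=(X[...,2]>.13)&(X[...,2]<.18)&(r<.1)&(r>.04)
    A=X[m]
    # cone fit: z = a - k r + tilt
    rr=np.hypot(A[:,0]-.564,A[:,1]+.338); c=np.linalg.lstsq(np.c_[A[:,0]-.564,A[:,1]+.338,rr,np.ones(len(A))],A[:,2],rcond=None)[0]; print(n,len(A),'tilt,slope,apex',c)
q=grab('side'); t=q['frame'][130:240,220:370]; cv2.imwrite('pics/s22.png',cv2.resize(t,None,fx=5,fy=5,interpolation=2))
o=ctrl.get_obs(); print(o['time_s'],o['position'],o['orientation'],o['joint_positions'])
E
```

```text
side 52 cloud [ 0.56422988 -0.32972276  0.18522803] atz [ 0.56292487 -0.3185475   0.1885    ]
top 35 cloud [ 0.56286428 -0.33748476  0.19568183] atz [ 0.56378326 -0.33835695  0.1885    ]
side 645 tilt,slope,apex [ 0.00139556 -0.01063861 -0.1908202   0.16936838]
top 1254 tilt,slope,apex [ 0.01114752 -0.00288353 -0.17002246  0.17163041]
49.725 [ 0.425595   -0.32749348  0.27897854] [ 3.14122526e+00 -9.93306416e-04 -8.29118039e-02] [-7.51580470e-01 -5.91727442e-02  1.57323065e+00  3.28024284e-04
  1.62652759e+00  9.02146280e-01]
```

View pics/s22.png

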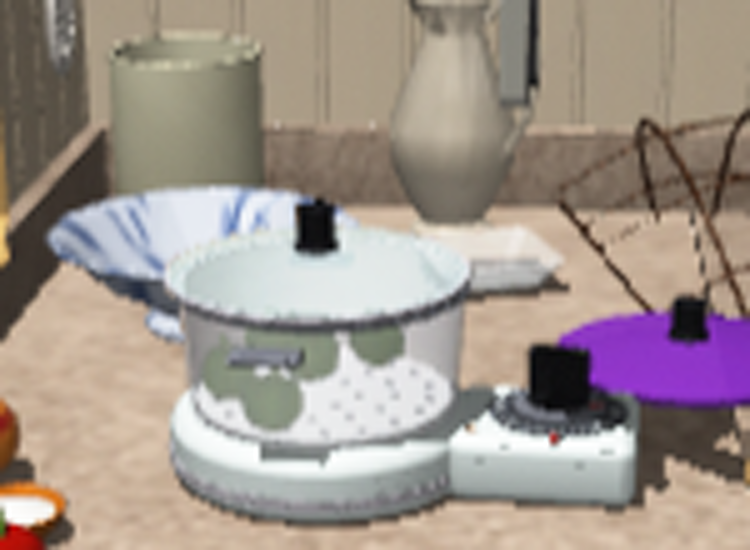

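```bash
python3 - <<'E'
from ov import *
for n in ('top','side'):
    p=grab(n); X=cloud(p); f=p['frame'].astype(int)
    m=(f.max(-1)<75)&(abs(X[...,0]-.394)<.04)&(abs(X[...,1]+.328)<.04)&(X[...,2]>.088)&(X[...,2]<.112)
    uv=np.argwhere(m)[:,::-1]
    A=np.array([at_z(p,u,.099)[:2] for u in uv]) if n=='top' else X[m][:,:2]
    if len(A)>5:
        mu=A.mean(0);v=np.linalg.svd(A-mu)[2][0];print(n,len(A),mu,v,np.ptp((A-mu)@v))
    c=(286,215,386,270) if n=='top' else (300,180,360,230)
    ct=(.394,-.328)
    draw(p,[(circ((*ct,.065),.0225),(0,255,0)),(circ((*ct,.099),.0215),(0,0,255))],7.5 if n=='top' else 10,c,'tim'+n)
E
```

```text
top 32 [ 0.38983308 -0.32678125] [-0.98888626  0.14867399] 0.033014254893149325
side 37 [ 0.39285226 -0.32346542] [-0.95522435  0.29588248] 0.04155911372639092
```

View pics/timtop.png

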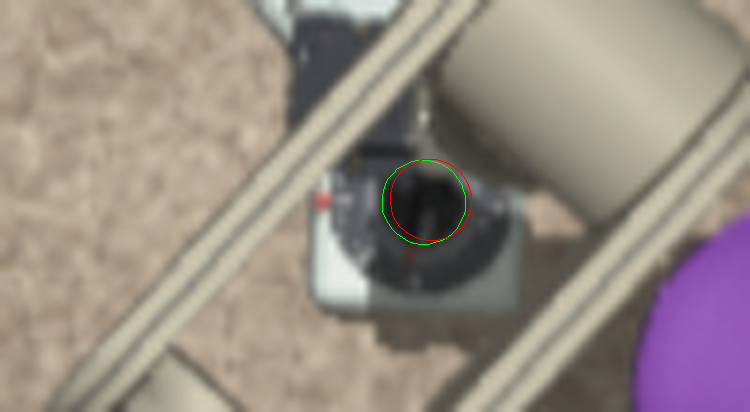

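View pics/timside.png

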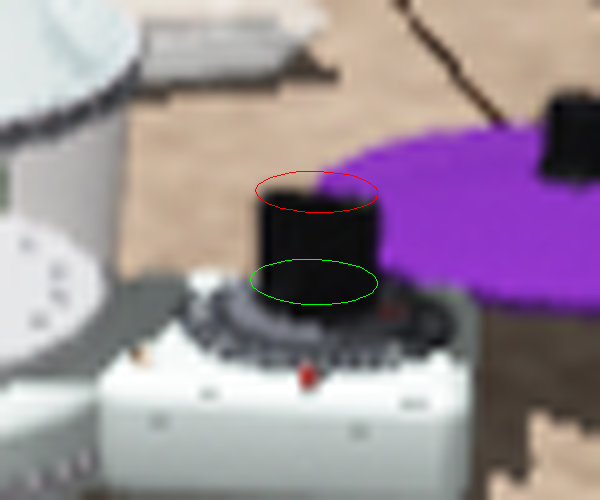

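>>> {"name": "move_arm", "arguments": {
  "targets": [
    {"linear": [-0.031,0.003,0],"yaw": -0.18,"fingers": 0.5},
    {"linear": [-0.031,0.003,0],"yaw": -0.36,"fingers": 0.5},
    {"linear": [-0.031,0.003,0],"yaw": -0.54,"fingers": 0.5},
    {"linear": [-0.031,0.003,0],"yaw": -0.72,"fingers": 0.5},
    {"linear": [-0.031,0.003,0],"yaw": -0.9,"fingers": 0.5},
    {"linear": [-0.031,0.003,0],"yaw": -1.08,"fingers": 0.5},
    {"linear": [-0.031,0.003,0],"yaw": -1.26,"fingers": 0.5},
    {"linear": [-0.031,0.003,0],"yaw": -1.44,"fingers": 0.5},
    {"linear": [-0.031,0.003,0],"yaw": -1.62,"fingers": 0.5},
    {"linear": [-0.031,0.003,0],"yaw": -1.8,"fingers": 0.5},
    {"linear": [-0.031,0.003,0],"yaw": -1.98,"fingers": 0.5},
    {"linear": [-0.031,0.003,0],"yaw": -2.16,"fingers": 0.5},
    {"linear": [-0.031,0.003,0],"yaw": -2.34,"fingers": 0.5},
    {"linear": [-0.031,0.003,0],"yaw": -2.52,"fingers": 0.5},
    {"linear": [-0.031,0.003,0],"yaw": -2.7,"fingers": 0.5},
    {"linear": [-0.031,0.003,0],"yaw": -2.88,"fingers": 0.5},
    {"linear": [-0.031,0.003,0],"yaw": -3.06,"fingers": 0.5},
    {"linear": [-0.031,0.003,0],"yaw": -3.06,"fingers": 0.5},
    {"linear": [-0.031,0.003,0],"yaw": -3.06,"fingers": 0.5}
  ],
  "grip_force": 15
}}

```text
time_s: 52.2
position: [0.3937, -0.3276, 0.2785]
orientation: [3.141, -0.0, 2.973]
ft_force: [-0.0, 0.3, -0.9]
gripper_width: 0.501
```

>>> {"name": "move_arm", "arguments": {
  "targets": [
    {"linear": [0,0,0.06],"yaw": 0,"fingers": 0.5},
    {"linear": [0,0,0.12],"yaw": 0,"fingers": 0.5},
    {"linear": [0,0,0.165],"yaw": 0,"fingers": 0.5},
    {"linear": [0,0,0.19],"yaw": 0,"fingers": 0.5},
    {"linear": [0,0,0.197],"yaw": 0,"fingers": 0.5},
    {"linear": [0,0,0.197],"yaw": 0,"fingers": 0.5},
    {"linear": [0,0,0.197],"yaw": 0,"fingers": 0.0},
    {"linear": [0,0,0.197],"yaw": 0,"fingers": 0.0},
    {"linear": [0,0,0.197],"yaw": 0,"fingers": 0.0},
    {"linear": [0,0,0.197],"yaw": 0,"fingers": 0.0}
  ]
}}

```text
time_s: 53.45
position: [0.3934, -0.329, 0.0823]
orientation: [-3.139, 0.001, 2.977]
ft_force: [-0.7, -3.3, -1.0]
gripper_width: 0.149
```

```bash
python3 look.py s23
```

```text
53.5 [ 0.39345356 -0.32891488  0.08232593] 0.1496569538087648 [-1.12272802 -6.40378506 -0.38416455] [-0.78581934  0.16575838  0.03451586]
```

View pics/s23.png

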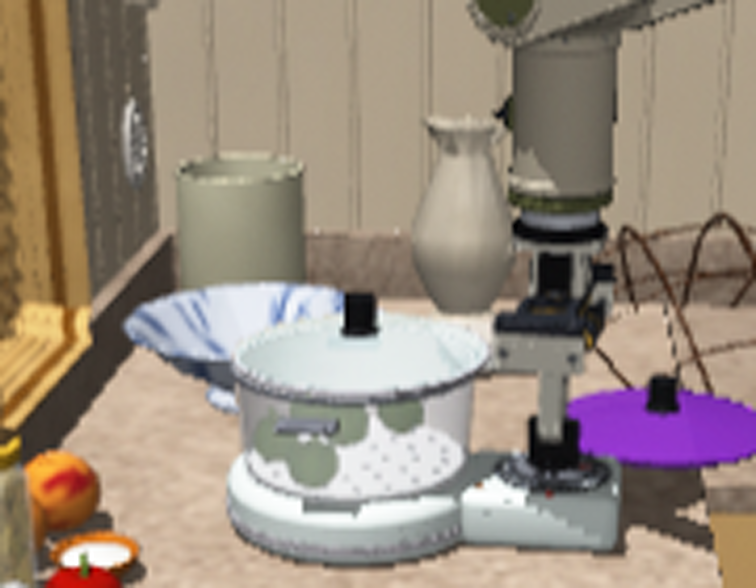

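>>> {"name": "move_arm", "arguments": {
  "targets": [
    {"linear": [0,-0.0018,0],"yaw": 0.0,"fingers": 0.0},
    {"linear": [0,-0.0018,0],"yaw": 0.15,"fingers": 0.0},
    {"linear": [0,-0.0018,0],"yaw": 0.3,"fingers": 0.0},
    {"linear": [0,-0.0018,0],"yaw": 0.45,"fingers": 0.0},
    {"linear": [0,-0.0018,0],"yaw": 0.6,"fingers": 0.0},
    {"linear": [0,-0.0018,0],"yaw": 0.75,"fingers": 0.0},
    {"linear": [0,-0.0018,0],"yaw": 0.9,"fingers": 0.0},
    {"linear": [0,-0.0018,0],"yaw": 1.05,"fingers": 0.0},
    {"linear": [0,-0.0018,0],"yaw": 1.2,"fingers": 0.0},
    {"linear": [0,-0.0018,0],"yaw": 1.35,"fingers": 0.0},
    {"linear": [0,-0.0018,0],"yaw": 1.5,"fingers": 0.0},
    {"linear": [0,-0.0018,0],"yaw": 1.5,"fingers": 0.0}
  ],
  "grip_force": 25
}}

```text
time_s: 55.0
position: [0.3927, -0.3299, 0.0822]
orientation: [-3.141, 0.001, 1.474]
ft_force: [-3.7, -1.1, 5.6]
gripper_width: 0.148
```

```bash
cat > tim.py <<'E'
from rel import *
import sys
o=ctrl.get_obs(); print(o['time_s'],o['position'],o['orientation'],o['gripper_width'],o['ft_force'],o['wrist_torque'])
q=grab('side'); p=grab('top')
a=cv2.resize(q['frame'][185:235,290:365],None,fx=7,fy=7,interpolation=2); b=cv2.resize(p['frame'][215:270,315:375],None,fx=6,fy=6,interpolation=2)
h=max(a.shape[0],b.shape[0]); im=np.zeros((h,a.shape[1]+b.shape[1],3),np.uint8)
im[:a.shape[0],:a.shape[1]]=a; im[:b.shape[0],a.shape[1]:]=b[:h]
im=im if im.shape[1]<=800 else cv2.resize(im,(800,int(h*800/im.shape[1])))
cv2.imwrite('pics/%s.png'%sys.argv[1],im)
E
python3 tim.py d1
```

```text
55.0 [ 0.39272166 -0.32989263  0.08222153] [-3.14117316e+00  7.17981381e-04  1.47442039e+00] 0.14821508284017695 [-3.72844856 -1.11701256  5.55644108] [-0.35889959  0.6727825   0.04809272]
```

View pics/d1.png

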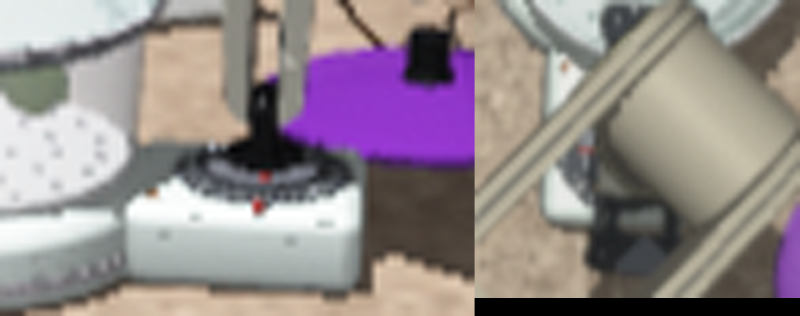

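>>> {"name": "move_arm", "arguments": {
  "targets": [
    {"linear": [0,-0.001,0],"yaw": 0.15,"fingers": 0.0},
    {"linear": [0,-0.001,0],"yaw": 0.3,"fingers": 0.0},
    {"linear": [0,-0.001,0],"yaw": 0.45,"fingers": 0.0},
    {"linear": [0,-0.001,0],"yaw": 0.6,"fingers": 0.0},
    {"linear": [0,-0.001,0],"yaw": 0.75,"fingers": 0.0},
    {"linear": [0,-0.001,0],"yaw": 0.9,"fingers": 0.0},
    {"linear": [0,-0.001,0],"yaw": 1.05,"fingers": 0.0},
    {"linear": [0,-0.001,0],"yaw": 1.2,"fingers": 0.0},
    {"linear": [0,-0.001,0],"yaw": 1.2,"fingers": 0.0},
    {"linear": [0,-0.001,0],"yaw": 1.2,"fingers": 0.0}
  ]
}}

```text
time_s: 56.35
position: [0.3919, -0.3295, 0.0822]
orientation: [3.142, 0.0, 0.277]
ft_force: [-3.6, 0.3, 6.4]
gripper_width: 0.146
```

```bash
python3 tim.py d2
```

```text
56.35 [ 0.39189174 -0.32947524  0.08222646] [3.14152835e+00 2.55783866e-04 2.76714962e-01] 0.14649702145776136 [-3.57701763  0.28809098  6.37246641] [-0.01193129  0.72052123  0.0345741 ]
```

View pics/d2.png

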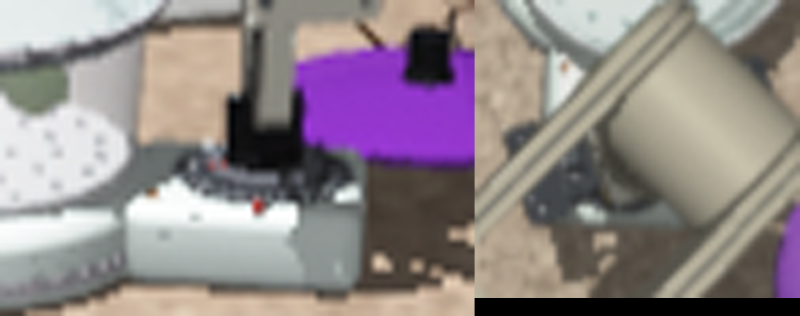

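>>> {"name": "move_arm", "arguments": {
  "targets": [
    {"linear": [0,0,0],"yaw": -0.15,"fingers": 0.0},
    {"linear": [0,0,0],"yaw": -0.3,"fingers": 0.0},
    {"linear": [0,0,0],"yaw": -0.45,"fingers": 0.0},
    {"linear": [0,0,0],"yaw": -0.6,"fingers": 0.0},
    {"linear": [0,0,0],"yaw": -0.75,"fingers": 0.0},
    {"linear": [0,0,0],"yaw": -0.9,"fingers": 0.0},
    {"linear": [0,0,0],"yaw": -1.05,"fingers": 0.0},
    {"linear": [0,0,0],"yaw": -1.2,"fingers": 0.0},
    {"linear": [0,0,0],"yaw": -1.3,"fingers": 0.0},
    {"linear": [0,0,0],"yaw": -1.35,"fingers": 0.0},
    {"linear": [0,0,0],"yaw": -1.35,"fingers": 0.0}
  ]
}}

```text
time_s: 57.82
position: [0.3927, -0.3299, 0.0823]
orientation: [3.14, 0.001, 1.626]
ft_force: [1.3, -2.0, 2.4]
gripper_width: 0.147
```

```bash
python3 tim.py d3; python3 -c "
from h import *
q=grab('side'); cv2.imwrite('pics/d3b.png',cv2.resize(q['frame'][192:222,308:352],None,fx=18,fy=18,interpolation=2))"
```

```text
57.825 [ 0.39265207 -0.32986557  0.08226704] [3.14021803e+00 1.15307473e-03 1.62636927e+00] 0.14745180815711703 [ 1.25621367 -1.98585121  2.36731382] [-0.49313022 -0.39089104  0.02324102]
```

View pics/d3b.png

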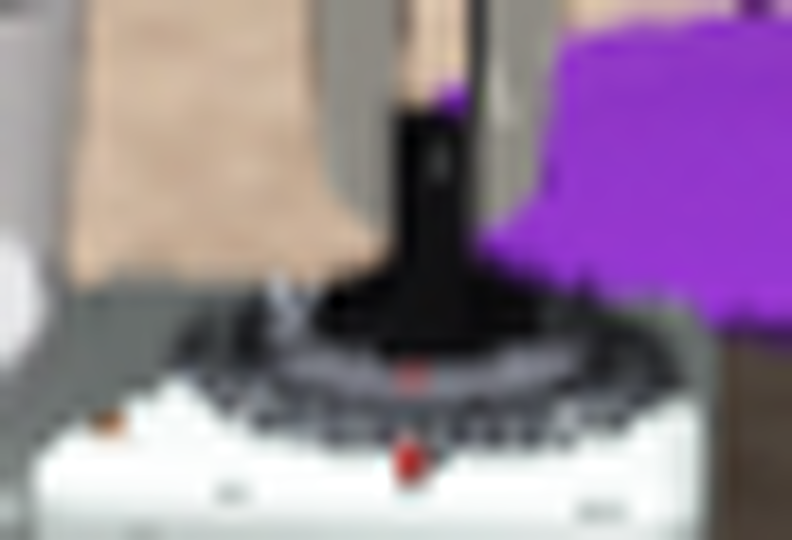

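```bash
python3 - <<'E'
from h import *
q=grab('side'); f=q['frame'].astype(int)
sub=f[192:222,308:352]; m=(sub[...,2]-np.maximum(sub[...,0],sub[...,1])>40)
C=np.array([.393,-.3295])
n,l,s,c=cv2.connectedComponentsWithStats(m.astype(np.uint8))
red=sub[...,2]-np.maximum(sub[...,0],sub[...,1])
for i in range(1,n):
    ys,xs=np.where(l==i); w=red[ys,xs].astype(float); uv=(308+(xs*w).sum()/w.sum(),192+(ys*w).sum()/w.sum())
    for z in (.052,.058,.063):
        P=at_z(q,uv,z)[:2]-C; a=np.arctan2(P[1],P[0]); print(i,s[i,4],uv,z,P,'ang cw from nose',(np.pi-.051)-a)
E
```

```text
1 3 (np.float64(330.25), np.float64(217.25819672131146)) 0.052 [0.00250056 0.06056813] ang cw from nose 1.5610579235614899
1 3 (np.float64(330.25), np.float64(217.25819672131146)) 0.058 [0.00261586 0.07519339] ang cw from nose 1.554570692842122
1 3 (np.float64(330.25), np.float64(217.25819672131146)) 0.063 [0.00271194 0.08738111] ang cw from nose 1.5508221415473868
```

```bash
python3 - <<'E'
from h import *
q=grab('side'); f=q['frame'].astype(int)
sub=f[205:222,318:345]; red=sub[...,2]-np.maximum(sub[...,0],sub[...,1])
for r in range(5,14): print(205+r,red[r,6:20])
for d in (1.3,1.41,1.571,1.7):
    a=np.pi-.051-d
    print(d,[proj(q,[.393+r*np.cos(a),-.3295+r*np.sin(a),.0605]).round(1).tolist() for r in (.024,.028,.032)])
E
```

```text
210 [-11  -5  -2  -3  -2  -3  -3  -2  -1  -3  -2  -3  -3  -1]
211 [-9 -8 -8 -6 -6 -2 -3  5 -2 -1 -2 -5 -9 -9]
212 [-13 -12 -12 -11 -11  -5  28  28 -10  -9 -10 -11 -13 -14]
213 [-10 -10 -10 -12 -12  -8  25  20 -13 -12 -11 -11 -11 -11]
214 [-12  -9 -10 -11  -9  -9  -9 -11 -10 -10  -6  -8  -9 -10]
215 [-14 -13 -12 -10 -10 -12  -7  -7 -10 -10 -10  -9 -11 -12]
216 [-11 -10  -9 -10  -8  -3  39  15 -11 -12 -12  -9  -9 -11]
217 [ -4  -5 -10  -9  -8  -2 120  61  -7  -8  -9  -9  -9  -9]
218 [-1 -1 -1 -1 -1 -2 64 29 -5 -1 -2 -2 -2 -2]
1.3 [[332.6, 211.1], [332.8, 211.5], [333.1, 211.9]]
1.41 [[331.8, 211.1], [332.0, 211.5], [332.1, 211.9]]
1.571 [[330.7, 211.1], [330.7, 211.5], [330.6, 211.9]]
1.7 [[329.8, 211.0], [329.6, 211.4], [329.4, 211.8]]
```

>>> {"name": "move_arm", "arguments": {
  "targets": [
    {"linear": [0,0,0],"yaw": -0.04,"fingers": 0.0},
    {"linear": [0,0,0],"yaw": -0.04,"fingers": 0.0},
    {"linear": [0,0,0],"yaw": -0.04,"fingers": 0.2},
    {"linear": [0,0,0],"yaw": -0.04,"fingers": 0.35},
    {"linear": [0,0,0],"yaw": -0.04,"fingers": 0.45},
    {"linear": [0,0,0],"yaw": -0.04,"fingers": 0.45},
    {"linear": [0,0,-0.05],"yaw": -0.04,"fingers": 0.45},
    {"linear": [0,0,-0.11],"yaw": -0.04,"fingers": 0.45},
    {"linear": [0,0,-0.17],"yaw": -0.04,"fingers": 0.45},
    {"linear": [0,0,-0.22],"yaw": -0.04,"fingers": 0.45},
    {"linear": [0.2,0,-0.25],"yaw": -0.04,"fingers": 0.45},
    {"linear": [0.2,0,-0.25],"yaw": -0.04,"fingers": 0.45},
    {"linear": [0.2,0,-0.25],"yaw": -0.04,"fingers": 0.45},
    {"linear": [0.2,0,-0.25],"yaw": -0.04,"fingers": 0.45},
    {"linear": [0.2,0,-0.25],"yaw": -0.04,"fingers": 0.45},
    {"linear": [0.2,0,-0.25],"yaw": -0.04,"fingers": 0.45}
  ]
}}

```text
time_s: 60.08
position: [0.3807, -0.1306, 0.3311]
orientation: [-3.141, -0.0, 1.666]
ft_force: [0.1, -0.6, -0.9]
gripper_width: 0.453
```

```bash
python3 - <<'E'
from ov import *
from lid import knob
o=ctrl.get_obs(); print(o['time_s'],o['position'],o['joint_vel'].round(3))
knob((.565,-.338),(.172,.205))
q=grab('side');p=grab('top'); save(q,'s30',1.4)
cv2.imwrite('pics/t30.png',cv2.resize(p['frame'][215:270,310:380],None,fx=9,fy=9,interpolation=2))
f=q['frame'].astype(int)
sub=f[205:222,318:345]; red=sub[...,2]-np.maximum(sub[...,0],sub[...,1])
for r in range(5,14): print(205+r,red[r,6:20])
for n,P in (('side',q),('top',p)):
    X=cloud(P); r=np.hypot(X[...,0]-.564,X[...,1]+.338); m=(X[...,2]>.13)&(X[...,2]<.18)&(r<.1)&(r>.04); A=X[m]
    rr=np.hypot(A[:,0]-.564,A[:,1]+.338); print(n,len(A),np.linalg.lstsq(np.c_[A[:,0]-.564,A[:,1]+.338,rr,np.ones(len(A))],A[:,2],rcond=None)[0])
    m=(abs(X[...,0]-.6)<.05)&(abs(X[...,1]-.289)<.05)&(X[...,2]<.03); A=X[m]; print('scoop floor plane',np.linalg.lstsq(np.c_[A[:,0]-.6,A[:,1]-.289,np.ones(len(A))],A[:,2],rcond=None)[0])
E
```

```text
60.075 [ 0.38072685 -0.13063054  0.33108253] [-0.013  0.01  -0.     0.001  0.003  0.004]
side 56 cloud [ 0.55769006 -0.33620704  0.18563017] atz [ 0.55658328 -0.32634984  0.1885    ]
top 36 cloud [ 0.55531334 -0.3432973   0.19388256] atz [ 0.55599112 -0.34397046  0.1885    ]
210 [-13  -8  -3  -3  -2  -3  -2  -2  -1  -2  -2  -1  -1  -5]
211 [-12 -11  -8  -6  -6  -1  -2   3  -3  -3  -2  -6  -9 -10]
212 [-11 -12 -12  -9 -11  -8   3  89  -9  -9  -9 -12 -14 -14]
213 [ -9  -9 -10 -13 -11 -10   1  96 -12 -12 -11 -11 -12 -10]
214 [-11  -9  -9 -11 -10  -9  -6  14  -9 -10  -7  -9 -10  -9]
215 [-13 -11 -11 -11 -10  -9  -7  -6  -9 -10 -10  -9 -11 -12]
216 [-12 -10  -9  -9  -8  -2  37  15 -12 -12 -12  -9 -10 -10]
217 [ -5  -5  -9  -9  -8  -2 118  60  -7  -9  -8  -8  -9  -9]
218 [-2 -2 -2 -2 -2 -2 62 29 -6 -1 -1 -1 -2 -2]
side 693 [-0.02309482 -0.0293357  -0.19828778  0.16993197]
scoop floor plane [0.00431196 0.00284972 0.00137578]
top 1732 [-0.01299163 -0.02041357 -0.17828567  0.17253507]
scoop floor plane [ 0.00312059 -0.01294614  0.00467322]
```

View pics/s30.png

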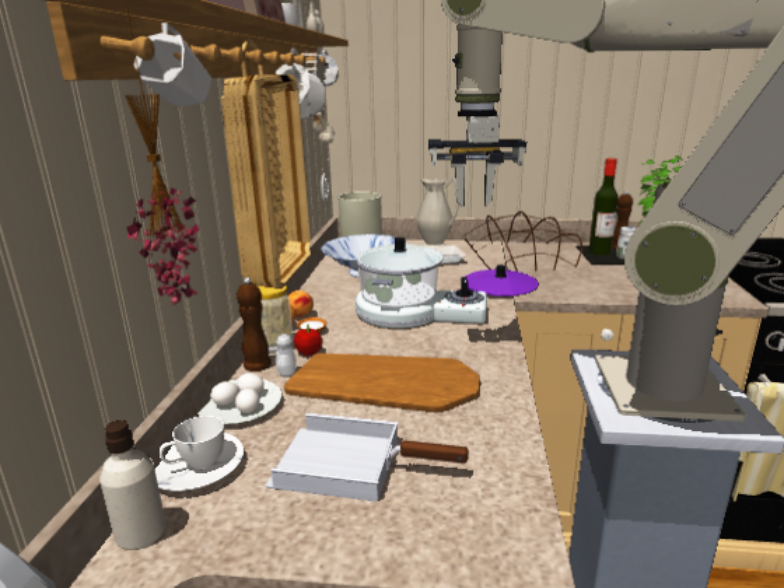

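View pics/t30.png

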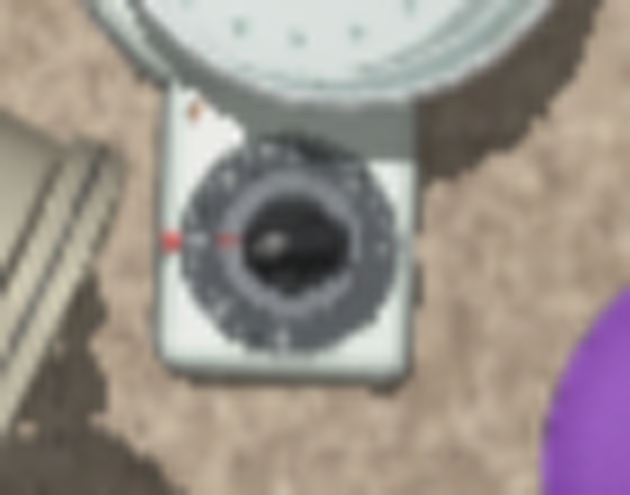

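```bash
python3 - <<'E'
from ov import *
from scipy.optimize import least_squares
q=grab('side');p=grab('top')
for n,P in (('side',q),('top',p)):
    X=cloud(P)
    for c0 in ((.564,-.338),(.556,-.344)):
        r=np.hypot(X[...,0]-c0[0],X[...,1]-c0[1]); m=(X[...,2]>.13)&(X[...,2]<.18)&(r<.095)&(r>.035); A=X[m]
        f=lambda t:(t[0]*(A[:,0]-.56)+t[1]*(A[:,1]+.34)+t[2]*np.hypot(A[:,0]-c0[0],A[:,1]-c0[1])+t[3]-A[:,2])
        s=least_squares(f,[0,0,-.18,.17],loss='soft_l1',f_scale=.003); print(n,c0,len(A),s.x.round(4),'rms',np.sqrt(np.mean(s.fun**2)).round(4))
    pl=[(circ((.564,-.338,.145),.1065),(0,0,255)),(circ((.556,-.344,.150),.108),(0,255,255))]
    draw(P,pl,5 if n=='side' else 5,(220,160,350,240) if n=='side' else (290,150,400,260),'lid_'+n)
    draw(P,[],5.5,(220,160,350,240) if n=='side' else (290,150,400,260),'lidr_'+n)
E
```

```text
side (0.564, -0.338) 610 [-0.0174 -0.0183 -0.1575  0.1673] rms 0.0012
side (0.556, -0.344) 575 [ 0.0033 -0.0032 -0.152   0.167 ] rms 0.0011
top (0.564, -0.338) 1613 [-0.0172 -0.0198 -0.1501  0.1708] rms 0.0048
top (0.556, -0.344) 1610 [ 0.0011 -0.0032 -0.1465  0.1705] rms 0.0048
```

View pics/lidr_side.png

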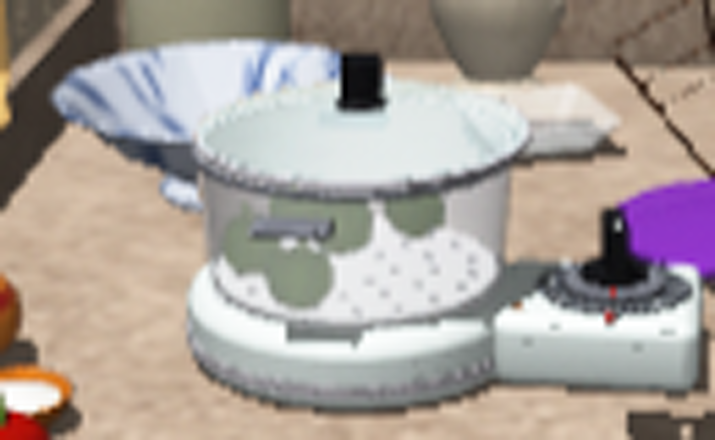

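View pics/lid_top.png

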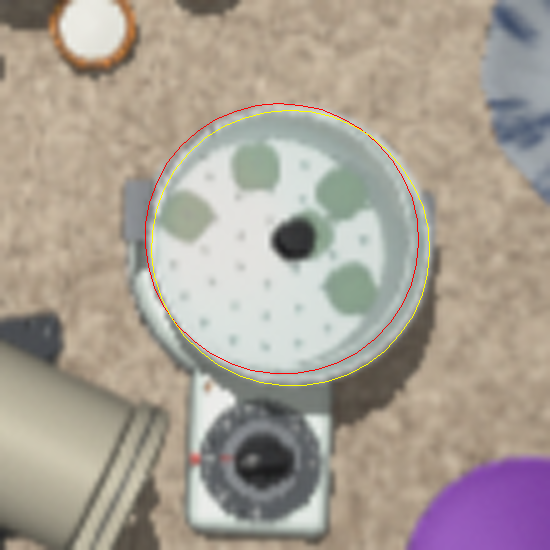

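View pics/lid_side.png

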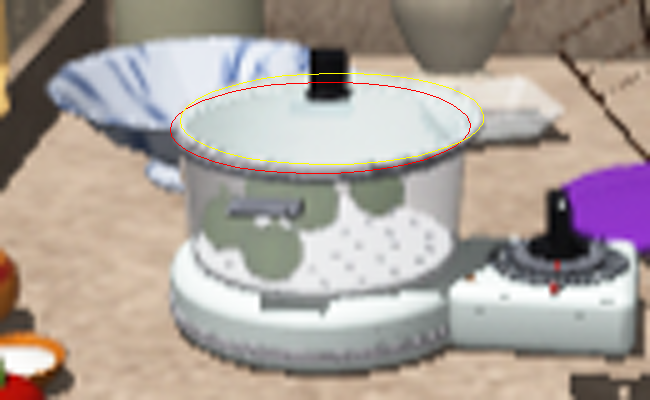

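The timer reads 10 (red line on the red dot). But the lid was shifted about 10 mm sideways after I left it. It's still seated and level, but near the limit, so I'll re-centre it.

>>> {"name": "move_arm", "arguments": {
  "targets": [
    {"linear": [-0.229,0.154,0],"yaw": 0,"fingers": 0.7},
    {"linear": [-0.229,0.154,0],"yaw": 0,"fingers": 0.7},
    {"linear": [-0.229,0.154,0],"yaw": 0,"fingers": 0.7},
    {"linear": [-0.229,0.154,0],"yaw": 0,"fingers": 0.7},
    {"linear": [-0.229,0.154,0],"yaw": 0,"fingers": 0.7},
    {"linear": [-0.229,0.154,0],"yaw": 0,"fingers": 0.7},
    {"linear": [-0.229,0.154,0.04],"yaw": 0,"fingers": 0.7},
    {"linear": [-0.229,0.154,0.09],"yaw": 0,"fingers": 0.7},
    {"linear": [-0.229,0.154,0.135],"yaw": 0,"fingers": 0.7},
    {"linear": [-0.229,0.154,0.153],"yaw": 0,"fingers": 0.7},
    {"linear": [-0.229,0.154,0.153],"yaw": 0,"fingers": 0.7},
    {"linear": [-0.229,0.154,0.153],"yaw": 0,"fingers": 0.7},
    {"linear": [-0.229,0.154,0.153],"yaw": 0,"fingers": 0.1},
    {"linear": [-0.229,0.154,0.153],"yaw": 0,"fingers": 0.1},
    {"linear": [-0.229,0.154,0.153],"yaw": 0,"fingers": 0.1},
    {"linear": [-0.229,0.154,0.153],"yaw": 0,"fingers": 0.1},
    {"linear": [-0.229,0.154,0.153],"yaw": 0,"fingers": 0.1}
  ],
  "grip_force": 15
}}

```text
time_s: 62.5
position: [0.5566, -0.3424, 0.1789]
orientation: [3.141, -0.0, 1.667]
ft_force: [2.9, 2.4, 1.6]
gripper_width: 0.295
```

>>> {"name": "move_arm", "arguments": {
  "targets": [
    {"linear": [0,0,-0.004],"yaw": 0,"fingers": 0.1},
    {"linear": [0.0025,0.0045,-0.004],"yaw": 0,"fingers": 0.1},
    {"linear": [0.005,0.009,-0.004],"yaw": 0,"fingers": 0.1},
    {"linear": [0.005,0.009,-0.004],"yaw": 0,"fingers": 0.1},
    {"linear": [0.005,0.009,0.0],"yaw": 0,"fingers": 0.1},
    {"linear": [0.005,0.009,0.001],"yaw": 0,"fingers": 0.1},
    {"linear": [0.005,0.009,0.001],"yaw": 0,"fingers": 0.4},
    {"linear": [0.005,0.009,0.001],"yaw": 0,"fingers": 0.7},
    {"linear": [0.005,0.009,0.001],"yaw": 0,"fingers": 0.7},
    {"linear": [0.005,0.009,-0.05],"yaw": 0,"fingers": 0.7},
    {"linear": [0.005,0.009,-0.11],"yaw": 0,"fingers": 0.7},
    {"linear": [0.15,-0.1,-0.16],"yaw": 0,"fingers": 0.7},
    {"linear": [0.25,-0.15,-0.16],"yaw": 0,"fingers": 0.7},
    {"linear": [0.25,-0.15,-0.16],"yaw": 0,"fingers": 0.7},
    {"linear": [0.25,-0.15,-0.16],"yaw": 0,"fingers": 0.7},
    {"linear": [0.25,-0.15,-0.16],"yaw": 0,"fingers": 0.7},
    {"linear": [0.25,-0.15,-0.16],"yaw": 0,"fingers": 0.7},
    {"linear": [0.25,-0.15,-0.16],"yaw": 0,"fingers": 0.7}
  ]
}}

```text
time_s: 64.75
position: [0.383, -0.1086, 0.3387]
orientation: [3.141, 0.001, 1.667]
ft_force: [-0.5, -1.1, 0.2]
gripper_width: 0.702
```

```bash
cat > fin.py <<'E'
from ov import *
from scipy.optimize import least_squares
from lid import knob
import sys
o=ctrl.get_obs(); print(o['time_s'],o['position'],o['joint_vel'].round(3),o['gripper_width'])
knob((.565,-.338),(.172,.205))
q=grab('side');p=grab('top')
for n,P in (('side',q),('top',p)):
    X=cloud(P); c0=(.564,-.338)
    r=np.hypot(X[...,0]-c0[0],X[...,1]-c0[1]); m=(X[...,2]>.13)&(X[...,2]<.18)&(r<.095)&(r>.035); A=X[m]
    f=lambda t:(t[0]*(A[:,0]-.56)+t[1]*(A[:,1]+.34)+t[2]*np.hypot(A[:,0]-c0[0],A[:,1]-c0[1])+t[3]-A[:,2])
    s=least_squares(f,[0,0,-.18,.17],loss='soft_l1',f_scale=.003); print(n,len(A),s.x.round(4))
draw(q,[],5.5,(220,160,350,240),'fs'+sys.argv[1]); draw(p,[],5,(290,150,400,260),'ft'+sys.argv[1])
save(q,'f'+sys.argv[1],1.4)
E
python3 fin.py 1
```

```text
64.75 [ 0.38303218 -0.10857766  0.33874443] [-0.015  0.033 -0.006 -0.     0.001 -0.001] 0.7016640517146104
side 54 cloud [ 0.56370808 -0.32975235  0.18524334] atz [ 0.56240856 -0.3186243   0.1885    ]
top 38 cloud [ 0.56201336 -0.33727411  0.1943804 ] atz [ 0.56277246 -0.33799058  0.1885    ]
side 578 [ 0.0015 -0.0021 -0.1523  0.1668]
top 1610 [ 0.0103  0.0024 -0.1379  0.1696]
```

View pics/fs1.png

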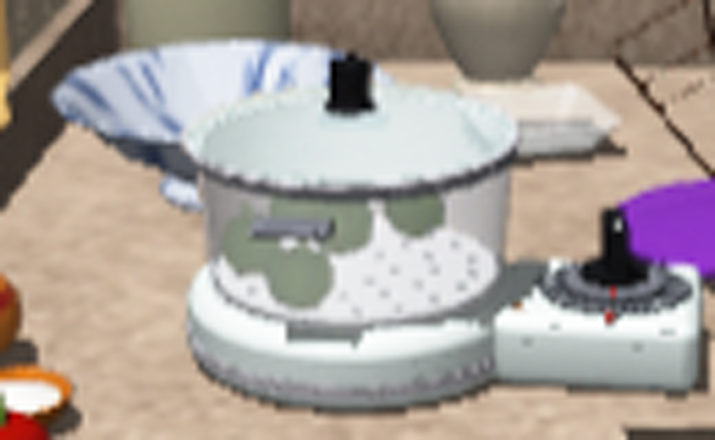

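View pics/ft1.png

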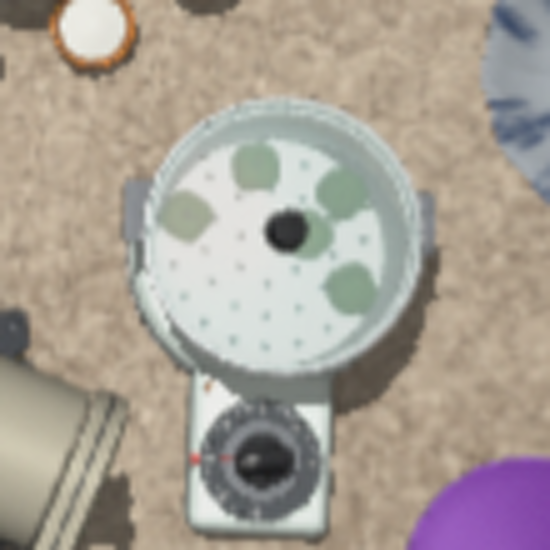

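View pics/f1.png

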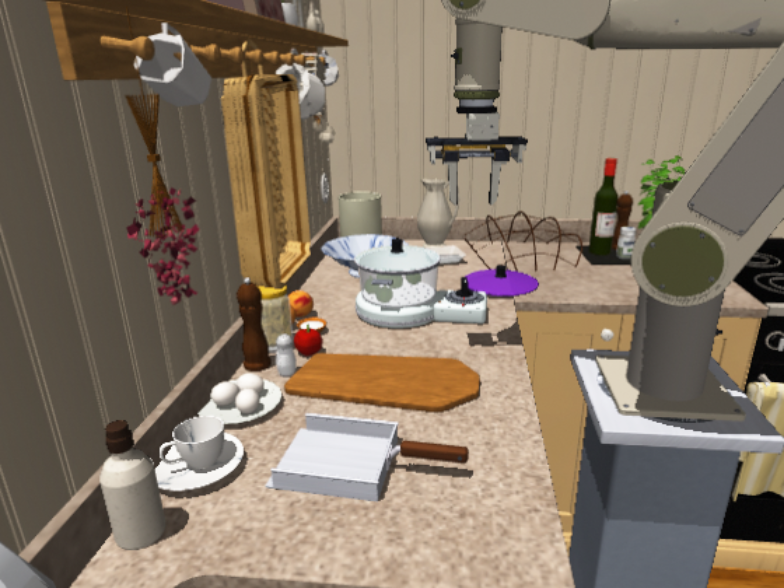

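>>> {"name": "move_arm", "arguments": {
  "targets": [
    {"linear": [0,0,0],"yaw": 0,"fingers": 0.7},
    {"linear": [0,0,0],"yaw": 0,"fingers": 0.7},
    {"linear": [0,0,0],"yaw": 0,"fingers": 0.7},
    {"linear": [0,0,0],"yaw": 0,"fingers": 0.7}
  ]
}}

```text
time_s: 65.45
position: [0.3828, -0.1084, 0.3386]
orientation: [-3.142, 0.0, 1.667]
ft_force: [-0.1, 0.3, -0.3]
gripper_width: 0.702
```

```bash
python3 - <<'E'
from lid import *
knob((.565,-.338),(.172,.205))
o=ctrl.get_obs(); print(o['time_s'],o['joint_vel'].round(4))
print(ctrl.hand_in())
E
```

```text
side 51 cloud [ 0.56405923 -0.33066567  0.18587269] atz [ 0.56300694 -0.32167457  0.1885    ]
top 33 cloud [ 0.56285516 -0.3369703   0.19545274] atz [ 0.56375303 -0.3378129   0.1885    ]
65.55 [-0.0024 -0.0015  0.0001  0.0009 -0.0013 -0.0001]
the job is handed in; nothing more can be done
None
```

I did every step in the order you gave and handed the job in at about 65.5 s. The hand-in reports no verdict, so the results below rest on my own checks.

**What I did**
1. I gathered all five green peppers into the scoop with the lid still on.
2. I set the lid on the empty board.
3. I tipped the scoop against the basket rim to about 47°. All five peppers slid into the basket.
4. I laid the scoop flat near its starting place and put the lid back on.
5. I wound the timer to about 17 minutes and came back down to 10, then let go of everything.

**What the last checks showed**
- **Peppers:** all five are visible in the basket.
- **Lid:** it is level and centred on the basket to within about 2 mm. After the timer step the pictures showed it had shifted about 10 mm sideways, so I gripped it again and re-centred it. The two cameras disagree slightly on its tilt: the top view fits about 0.010 rad and the side view about 0.002 rad.
- **Timer:** the red line points at the red dot, and the last turn was anticlockwise. I could not measure the knob's slack directly; I worked it out from how far the gripper turned.
- **Scoop:** it lies flat, and the gripper is clear of everything.
- **Red pepper and shaker:** they look unmoved in the pictures. I did not measure their final positions.

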